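# Put a tied bundle under the sprung press flap

## Task

Lift the flap of the sloping bundle press by its wooden grip until it stays up by itself, and lay the tied bundle of cheroots lengthwise on the sloping deck, flat between the four brass pins with its lower end near the ledge. Then take the flap by its grip again and ease it gently all the way down onto the bundle: its springs must never snap it shut. Let go, and leave the glue pot, the thread spool and the rubber stamp where they stand.

Things in the scene. Friction and masses are not known exactly. Their poses are not given: they have to be found in the camera images.
- deck: Light wooden sloping deck of the press, 124 mm along the slope, 104 mm wide; its dark baseboard (190x160x18 mm) is fixed to the table. Origin: middle of the lying place, on the deck's top, 70 mm above the table. x runs up the slope, away from the robot (30 degrees above level), y to the left, z square out of the deck.
- pin (a point): Top of the lower left of four brass guide pins, 8 mm thick, 12 mm high, at x = +-34, y = +-29 mm in the deck's frame: 50 mm clear between left and right ones.
- ledge (a point): Middle of the inner face of the brass ledge across the deck's lower end, at x = -51.5 mm in the deck's frame; 50 mm wide, 10 mm high.
- flap_hinge (a point): Middle of the flap's hinge axis, fixed, at x = 68, z = 30 mm in the deck's frame; the axis runs along the deck's y. Upright wooden cheeks at y = +-53 to +-65 mm carry it: level with the table they reach from 22 mm in front of the axis to 30 mm behind it, and up to 35 mm above it; farther down the slope only side rails, under the deck's surface.
- flap (a joint): Flap angle, rad. 0: down on the empty press (start); 0.08: parallel to the deck, flat on a bundle; 1.825: open on its stop, 100 degrees from the deck. Two spring struts work over centre, lightly damped: below about 1.2 they and its weight pull it shut hard (3 to 4 N at the grip); above about 1.5 they hold it open, and 1 to 2 N at the grip brings it back. In between it snaps either way if let go.
- grip (a point): Centre of the flap's dark round wooden grip, 16 mm thick, 60 mm long, parallel to the hinge, 170 mm from it, on two steel rods; a 36 mm gap behind it, to the flap board (80 mm wide, 10 mm thick), takes a finger. At joint angle a: x = 68 - 170 cos(a - 0.08), y = 0, z = 30 + 170 sin(a - 0.08) mm in the deck's frame. The grip turns freely on its bar.
- bundle: Tied flat bundle of cheroots, to be pressed: 44 mm wide, 100 mm long, 19 mm high, 77 g, lying on the table. Origin on its underside, x across, y along, z up; its length runs from y = -53 to y = +47 mm.
- bundle_mid (a point): Middle of the bundle's underside.
- glue_pot: White glue pot, 65 mm wide, 44 mm high; bystander. Origin: middle of its underside.
- thread_spool: Spool of red thread, 40 mm wide, 48 mm high; bystander. Origin: middle of its underside.
- rubber_stamp: Wooden stamp with a turned knob, 36x47x52 mm; bystander. Origin: middle of its underside.
Mind the look-alikes: they are no part of the job. Of the things that look like the bundle, the middle-sized one is meant.

How it is judged:
On the way, in this order (a step that is already met when the one before it is completed fails the run):
1. the flap is open and stays up (value of joint flap above 1.65 rad and contact force between the fingers and deck below 0.1 N), for 0.3 s.
2. the bundle lies flat on the deck between the pins, with the flap open (value of joint flap above 1.5 rad and x of bundle_mid in the frame of deck between -0.006 and 0.012 m and y of bundle_mid in the frame of deck between -0.006 and 0.006 m and z of bundle_mid in the frame of deck below 0.003 m and angle between the z axis of bundle and the z axis of deck, either way round below 0.06 rad and angle between the y axis of bundle and the x axis of deck, either way round below 0.12 rad and contact force between the fingers and bundle below 0.1 N), for 0.3 s.
At the end, for the whole second after the job is handed in: The flap rests on the bundle (joint 0.04 to 0.12 rad); the bundle lies still and flat on the deck between the pins, its middle 6 mm down to 12 mm up the slope from the middle of the lying place and within 6 mm to either side, its length within 0.12 rad of the slope (either way round) (value of joint flap between 0.04 and 0.12 rad and angular speed of bundle below 0.1 rad/s and linear speed of bundle below 0.02 m/s and x of bundle_mid in the frame of deck between -0.006 and 0.012 m and y of bundle_mid in the frame of deck between -0.006 and 0.006 m and z of bundle_mid in the frame of deck below 0.003 m and angle between the z axis of bundle and the z axis of deck, either way round below 0.06 rad and angle between the y axis of bundle and the x axis of deck, either way round below 0.12 rad); the robot touches nothing.
It fails at once if the flap snaps shut: it closes faster than 2.5 rad/s (0.4 m/s at the grip) in the last 0.35 rad of its way (value of joint flap below 0.35 rad and velocity of joint flap below -2.5 rad/s).
It fails at once if the glue pot, the thread spool or the rubber stamp is moved more than 20 mm (distance of any of glue_pot, thread_spool, rubber_stamp from where it was at the start of the episode above 0.02 m).
It also fails if it takes over 72 s, if anything falls off the work surface, if the arm or the gripper's body presses on something with over 40 N, if the wrist force passes 120 N, or if a joint passes its speed limit or range.

## Robot

A 6-joint arm with a two-finger parallel gripper is mounted at the origin on a cart in front of the work surface, level with it; the furniture and walls round the work are solid. World frame = base frame: x ahead of the robot, y to its left, z up, the work surface at z = 0. Lengths are in m, angles in rad, forces in N, time in s.
With the tool pointing down it reaches from about 0.35 to 0.975 m from the base axis. Payload 4.9 kg.
Tool frame: the origin (TCP) lies midway between the tips of the shut fingers; the grasp point (between the pads) lies 19 mm behind it (manip.pinch_z is the x of the grasp point in the tool frame, in m); x points along the fingers, y is the direction in which the jaws open and shut, and the axes are right-handed (so a half turn about x gives the same grasp; the last joint's range is limited). The gripper opens to 85 mm and grips with 20 to 120 N. Pads are 22 mm wide; open, the fingers measure 114 mm over their backs; the gripper's body (76 mm by 85 mm) begins 54 mm behind the grasp point. The pads swing forward as they close: fully open they stand 13 mm farther back than shut.
Start: joints at [1.028, 0.053, 1.613, -0, 1.476, -0.119], TCP at [0.257, 0.57, 0.231] pointing down, gripper open.
Joint ranges: [-3.01, 3.01], [-1.01, 2.22], [0.06, 2.58], [-1.02, 4.17], [0.09, 2.62], [-3.14, 3.14]. Speed limits (rad/s): [2.57, 2.57, 3.14, 3.14, 3.14, 3.14].

## Interface

Orientations are given as a unit quaternion [w, x, y, z].
In Python, from plant import sensors, cams, workorder, manip gives the robot as it stands.
- The arm moves only by the tool drive_tool, never from a script. Its argument "series" is a list of rows, each an object of numbers: "x", "y", "z": the shift along the tool's x, y, z in units of 25 mm (1.0 is 25 mm); "ax", "ay", "az": the turn, a rotation vector about the tool's x, y, z in units of 5 degrees (1.0 is 5 degrees). A call has 1 to 5 rows; each row is the pose to reach, as a shift and turn from the pose commanded when the call began, along the tool's axes at that moment; what a row does not reach only later rows make up. A row lasts 1/12 s, in which the tool goes at most 41.7 mm and 7.16 degrees, less where a joint would pass 70% of its speed; a pose out of reach is approached as far as the arm can. A call with a gripper value outside its range is refused whole. "hand" is the opening, from 0 (shut) to 1 (fully open), set as the call begins (left out, the last holds). The fingers move at their own pace and stop on an object; the grip force is fixed at half the most. Time passes only in rows, so rows that repeat a pose let the fingers close. It gives the time, the measured TCP pose, the force and the opening at its end, in the units of the state.
- sensors.state(): the state, without advancing time (a new reading comes with each control period).
- cams.grab_frame(name): name is "side" or "top" or "wrist"; returns a dict with "img" (384x512x3 uint8, blue, green, red), "camera_matrix" (3x3 intrinsics, pixels), "k1" (the pictures are not rectified: a ray, as slopes to the right and down, at radius r is drawn at 1 + k1 r^2 times it, then the intrinsics apply), "cam_to_world" (4x4, takes a point from camera to world coordinates). Camera axes: x right, y down, z forward; pixel columns grow to the right and rows downward; lengths in m; the calibration is good to about 2 mm. A picture is of the moment at which its call begins. There is no depth.
- workorder.job_done(): hands the job in, once; it reports no verdict.
The state is a dict: "time": time; "joint_pos": joint angles; "joint_vel": joint speeds; "joint_efforts": joint torques, N m; "tool_pos": TCP position; "tool_rot": TCP orientation; "contact_force": force on the tool from outside, world axes, zero at the start; "ft_torque": the same for the moment, N m; "gripper_width": opening from 0.0 (shut) to 1.0 (fully open).
Only numpy, scipy, OpenCV 4.12 (cv2) and the standard library are available. Lean on these libraries where they do the work, as an engineer would, in place of code of your own. Each camera call takes 0.05 s, during which the arm holds its last target.

## Working session

There is one attempt and no reset: what is moved stays moved. The work goes in short steps, Python scripts to look and compute and a tool call to move; the robot and the scene stay as the last step left them, time stands still between calls to the robot, and variables do not carry over. Pictures are saved under pics/ and viewed, and the job is handed in when it is done.

Besides the shell and the picture viewer there is one more tool, called after "Call:" as name([rows], argument=value, ...), one row to a line, values as JSON. drive_tool: Moves the arm, as the interface text tells. Its arguments: {"type":"object","properties":{"series":{"type":"array","items":{"type":"object","properties":{"x":{"type":"number"},"y":{"type":"number"},"z":{"type":"number"},"ax":{"type":"number"},"ay":{"type":"number"},"az":{"type":"number"}}}},"hand":{"type":"number"}},"required":["series"]}

```bash
ls -la; mkdir -p pics; cat > h.py <<'E'
import numpy as np, cv2, json
from plant import sensors, cams, workorder, manip
def save(name,fn,crop=None,scale=1):
    f=cams.grab_frame(name); im=f["img"].copy()
    np.savez(fn.replace('.png','.npz'),**{k:np.array(v) for k,v in f.items()})
    cv2.imwrite(fn,im); return f
def load(fn): return dict(np.load(fn))
def ray(f,u,v):
    K=np.array(f["camera_matrix"]);k1=float(f["k1"])
    p=cv2.undistortPoints(np.array([[[u,v]]],float),K,np.array([k1,0,0,0,0.]))[0,0]
    T=np.array(f["cam_to_world"]); d=T[:3,:3]@np.array([p[0],p[1],1]); return T[:3,3],d/np.linalg.norm(d)
def onz(f,u,v,z):
    o,d=ray(f,u,v); return o+d*(z-o[2])/d[2]
def tri(f1,p1,f2,p2):
    o1,d1=ray(f1,*p1);o2,d2=ray(f2,*p2)
    A=np.stack([d1,-d2],1);s=np.linalg.lstsq(A,o2-o1,rcond=None)[0]
    a=o1+s[0]*d1;b=o2+s[1]*d2;return (a+b)/2,np.linalg.norm(a-b)
def proj(f,P):
    T=np.array(f["cam_to_world"]);K=np.array(f["camera_matrix"]);q=T[:3,:3].T@(np.array(P)-T[:3,3])
    x,y=q[:2]/q[2];r=1+float(f["k1"])*(x*x+y*y);return K[0,0]*x*r+K[0,2],K[1,1]*y*r+K[1,2]
E
python3 - <<'E'
from h import *
for n in("side","top","wrist"):
    f=save(n,f"pics/{n}0.png"); print(n,np.round(f["camera_matrix"],1).tolist(),f["k1"],np.round(f["cam_to_world"],3).tolist())
print(sensors.state()); print([a for a in dir(manip) if a[0]!='_'],manip.pinch_z)
E
```

```text
total 12
drwxr-xr-x  3 agent agent 4096 Dec  7 05:32 .
drwxr-xr-x 23 root  root  4096 Dec  7 05:32 ..
drwxr-xr-x  2 agent agent 4096 Dec  7 05:32 pics
side [[478.5, 0.0, 258.5], [0.0, 478.5, 188.6], [0.0, 0.0, 1.0]] 0.008036223191393228 [[0.923, -0.209, 0.324, 0.146], [-0.385, -0.547, 0.744, -0.937], [0.022, -0.811, -0.585, 0.895], [0.0, 0.0, 0.0, 1.0]]
top [[353.9, 0.0, 254.9], [0.0, 353.9, 193.6], [0.0, 0.0, 1.0]] 0.03381543082573383 [[-0.014, -0.985, 0.172, 0.414], [-1.0, 0.011, -0.021, 0.076], [0.019, -0.172, -0.985, 0.992], [0.0, 0.0, 0.0, 1.0]]
wrist [[310.2, 0.0, 253.6], [0.0, 310.2, 187.7], [0.0, 0.0, 1.0]] 0.014503782528635685 [[0.411, 0.876, 0.251, 0.193], [0.912, -0.395, -0.115, 0.599], [-0.001, 0.276, -0.961, 0.373], [0.0, 0.0, 0.0, 1.0]]
{'time': 0.15, 'joint_pos': array([ 1.02800945e+00,  5.32257123e-02,  1.61399417e+00,  2.02423277e-05,
        1.47601157e+00, -1.19024209e-01]), 'joint_vel': array([ 8.50167134e-05,  1.40984407e-03, -4.44894346e-03, -8.65903806e-04,
       -1.44327792e-03,  1.59537387e-04]), 'joint_efforts': array([ 4.11367027e-04, -3.94237661e+01, -3.70723414e+01, -8.74744637e-05,
        4.63390810e-03, -5.09944471e-06]), 'tool_pos': array([0.25674624, 0.56928662, 0.23032343]), 'tool_rot': array([ 0.69109839,  0.14815919,  0.69148836, -0.1492505 ]), 'contact_force': array([ 0.31797611, -0.03592432, -0.00043408]), 'ft_torque': array([ 0.02025866, -0.02147329,  0.0206312 ]), 'gripper_width': 1.0006406432588504}
['IKError', 'pinch_z'] -0.0187
```

View pics/side0.png

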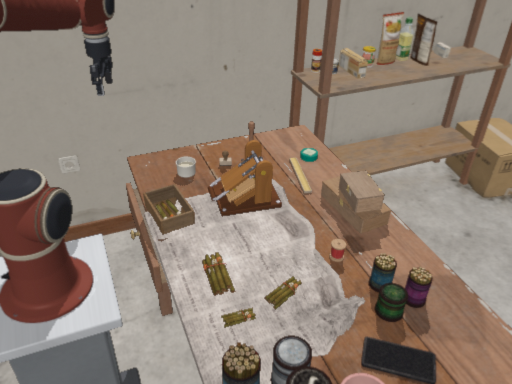

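View pics/top0.png

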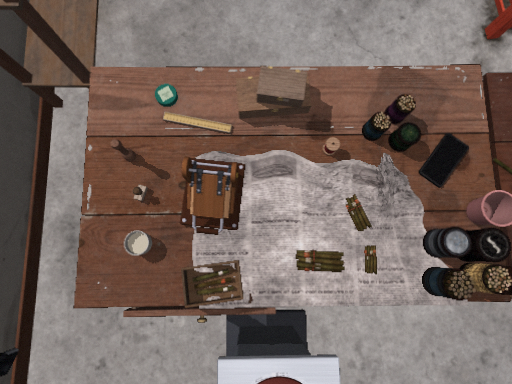

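View pics/wrist0.png

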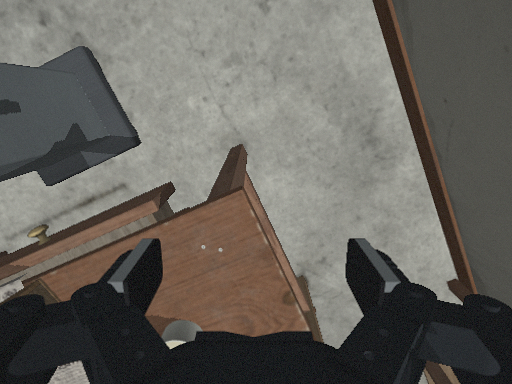

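The side view shows three loose bundles: large at (217,273), middle at (284,292) and small at (238,317). The press is at (246,185), the pot at (186,167) and the stamp at (225,158). In the top view the middle bundle is at (358,212) and the press at (212,195). I'll zoom in on these.

```bash
python3 - <<'E'
import cv2
t=cv2.imread('pics/top0.png');s=cv2.imread('pics/side0.png')
a=cv2.resize(t[140:250,160:270],(550,550),interpolation=cv2.INTER_CUBIC);cv2.imwrite('pics/t_press.png',a)
a=cv2.resize(s[115:225,195:295],(600,660)[:2],interpolation=cv2.INTER_CUBIC);a=cv2.resize(s[115:215,195:295],(600,600),interpolation=cv2.INTER_CUBIC);cv2.imwrite('pics/s_press.png',a)
a=cv2.resize(t[180:290,290:400],(550,550),interpolation=cv2.INTER_CUBIC);cv2.imwrite('pics/t_bund.png',a)
E
```

```text
(no output)
```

View pics/t_press.png

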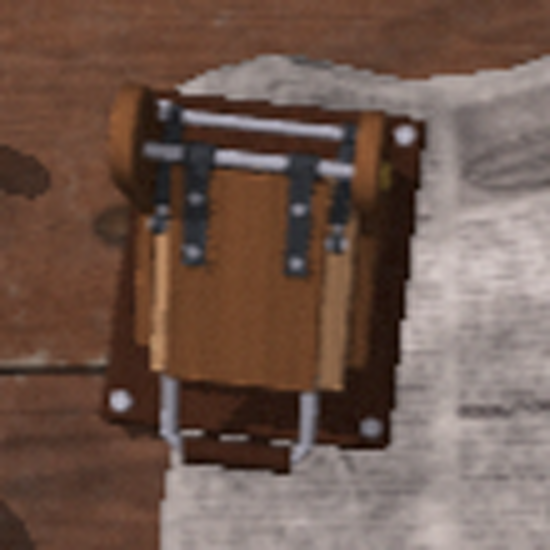

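View pics/s_press.png

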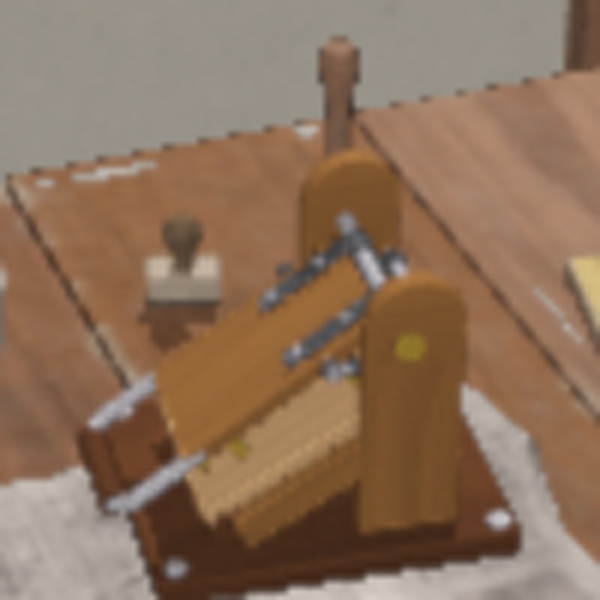

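View pics/t_bund.png

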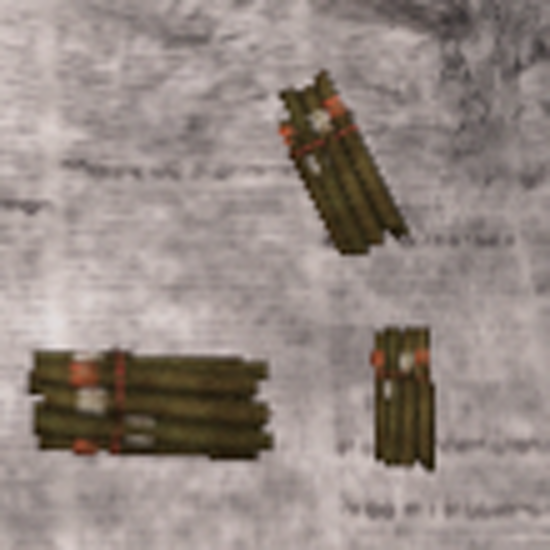

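```bash
python3 - <<'E'
from h import *
t=load('pics/top0.npz');s=load('pics/side0.npz')
T=lambda x,y:(160+(x+.5)/5-.5,140+(y+.5)/5-.5)
S=lambda x,y:(195+(x+.5)/6-.5,115+(y+.5)/6-.5)
for n,p in dict(FR=(405,134),FLn=(120,400),NR=(371,428)).items(): print(n,onz(t,*T(*p),.02))
for n,p in dict(NR=(177,568),FR=(498,518)).items(): print('s',n,onz(s,*S(*p),.02))
# corners baseboard top z=.018
for n,p in dict(FR=(425,118),NR=(388,446),NL=(103,420)).items(): print(n,onz(t,*T(*p),.018))
# rods triangulate : rod/grip corner
print('rodR',tri(t,T(308,385),s,S(200,460)), 'rodL',tri(t,T(168,378),s,S(155,383)))
# bundles mask
hsv=cv2.cvtColor(t['img'],cv2.COLOR_BGR2HSV)
m=((hsv[...,1]>90)&(hsv[...,2]<150)&(hsv[...,0]>18)&(hsv[...,0]<40)).astype(np.uint8)*255
m=cv2.morphologyEx(m,cv2.MORPH_CLOSE,np.ones((5,5)))
cs,_=cv2.findContours(m,cv2.RETR_EXTERNAL,cv2.CHAIN_APPROX_NONE)
for c in cs:
    if cv2.contourArea(c)<60: continue
    r=cv2.minAreaRect(c);b=cv2.boxPoints(r)
    w=np.array([onz(t,*p,.012)for p in b]);print(np.round(r[0],1),np.round(w.mean(0),4),[round(np.linalg.norm(w[i]-w[(i+1)%4]),4)for i in range(2)],np.round(w[:,:2],3).tolist())
E
```

```text
FR [0.66184862 0.09401287 0.02      ]
FLn [0.51334959 0.251017   0.02      ]
NR [0.49618499 0.1138445  0.02      ]
s NR [0.49580736 0.11438484 0.02      ]
s FR [0.65977696 0.09478037 0.02      ]
FR [0.67158073 0.08265405 0.018     ]
NR [0.48637106 0.10464734 0.018     ]
NL [0.50270458 0.26039085 0.018     ]
rodR (array([0.51762131, 0.14504307, 0.05868355]), np.float64(0.003266800063741375)) rodL (array([0.52119765, 0.2194645 , 0.05608121]), np.float64(0.00044301979059127095))
[212.8 282.5] [0.3445 0.1708 0.012 ] [np.float64(0.1036), np.float64(0.051)] [[0.363, 0.226], [0.376, 0.123], [0.325, 0.116], [0.313, 0.218]]
[460.2 282.9] [ 0.3356 -0.4936  0.012 ] [np.float64(0.0886), np.float64(0.0741)] [[0.352, -0.44], [0.388, -0.521], [0.319, -0.547], [0.283, -0.467]]
[494.1 276.5] [ 0.3516 -0.5858  0.012 ] [np.float64(0.0731), np.float64(0.073)] [[0.372, -0.541], [0.401, -0.608], [0.331, -0.63], [0.303, -0.564]]
[319.6 260.7] [ 0.3976 -0.119   0.012 ] [np.float64(0.0507), np.float64(0.1301)] [[0.376, -0.052], [0.427, -0.056], [0.419, -0.186], [0.369, -0.181]]
[370.5 259.5] [ 0.3993 -0.258   0.012 ] [np.float64(0.0302), np.float64(0.0724)] [[0.436, -0.246], [0.435, -0.276], [0.363, -0.27], [0.363, -0.24]]
[356.7 212.9] [ 0.5274 -0.2287  0.012 ] [np.float64(0.0373), np.float64(0.0972)] [[0.564, -0.193], [0.58, -0.226], [0.491, -0.265], [0.475, -0.231]]
[397.7 142.1] [ 0.7316 -0.3602  0.012 ] [np.float64(0.0465), np.float64(0.0609)] [[0.74, -0.324], [0.771, -0.359], [0.723, -0.396], [0.693, -0.362]]
[379.  122.9] [ 0.7902 -0.3103  0.012 ] [np.float64(0.0402), np.float64(0.0438)] [[0.804, -0.285], [0.819, -0.322], [0.777, -0.335], [0.762, -0.298]]
[403.1 106.1] [ 0.841  -0.3847  0.012 ] [np.float64(0.0266), np.float64(0.0465)] [[0.847, -0.359], [0.867, -0.377], [0.835, -0.41], [0.815, -0.393]]
```

```bash
python3 - <<'E'
from h import *
t=load('pics/top0.npz');s=load('pics/side0.npz')
T=lambda x,y:(160+(x+.5)/5-.5,140+(y+.5)/5-.5)
S=lambda x,y:(195+(x+.5)/6-.5,115+(y+.5)/6-.5)
a=np.deg2rad(-6.8);X=np.array([np.cos(a),np.sin(a)]);Y=np.array([-np.sin(a),np.cos(a)])
C=np.array([.5875,.1722])
def rel(P): return np.round([X@(P[:2]-C),Y@(P[:2]-C),P[2]],4)
for n,p in dict(cheekfront=(360,530),cheekback=(455,520)).items(): print(n,rel(onz(s,*S(*p),.018)))
print('brass pivot',rel(onz(s,*S(410,347),.130)))
for p in [(145,150),(355,170),(250,159)]: print('hingerod',rel(onz(t,*T(*p),.130)))
for p in [(172,378),(311,388)]: print('rod at board',rel(onz(t,*T(*p),.055)))
for p in [(184,455),(292,465),(238,458)]: print('grip',rel(onz(t,*T(*p),.045)))
print('grip s end', [rel(onz(s,*S(*p),.045)) for p in[(115,502),(95,425)]])
E
```

```text
cheekfront [ 0.0116 -0.0583  0.018 ]
cheekback [ 0.0603 -0.0621  0.018 ]
brass pivot [ 0.0323 -0.0659  0.13  ]
hingerod [0.0331 0.0534 0.13  ]
hingerod [ 0.0344 -0.0515  0.13  ]
hingerod [0.0343 0.0011 0.13  ]
rod at board [-0.0713  0.0372  0.055 ]
rod at board [-0.0688 -0.0365  0.055 ]
grip [-0.1104  0.027   0.045 ]
grip [-0.1097 -0.0305  0.045 ]
grip [-0.109  -0.0016  0.045 ]
grip s end [array([-0.1087, -0.0409,  0.045 ]), array([-0.1055,  0.0254,  0.045 ])]
```

```bash
cat >> h.py <<'E'
from scipy.spatial.transform import Rotation as Rn
psi=np.deg2rad(-6.8)
X3=np.array([np.cos(psi),np.sin(psi),0]);Y3=np.array([-np.sin(psi),np.cos(psi),0]);Z3=np.array([0,0,1.])
D0=np.array([.5776,.1734,.070])           # deck origin
DX=np.cos(np.pi/6)*X3+.5*Z3; DZ=-.5*X3+np.cos(np.pi/6)*Z3
def deck(x,y,z): return D0+DX*x+Y3*y+DZ*z
def grip(a): return deck(.068-.17*np.cos(a-.08),0,.03+.17*np.sin(a-.08))
def cur():
    s=sensors.state();q=s['tool_rot'];return np.array(s['tool_pos']),Rn.from_quat([q[1],q[2],q[3],q[0]]),s
def Rt(xd,yd):
    xd=np.array(xd)/np.linalg.norm(xd);yd=yd-xd*(xd@yd);yd/=np.linalg.norm(yd)
    return Rn.from_matrix(np.stack([xd,yd,np.cross(xd,yd)],1))
def rel(P,R=None):
    p,R0,s=cur();d=R0.inv().apply(P-p)/.025
    rv=(R0.inv()*R).as_rotvec(degrees=True)/5 if R is not None else np.zeros(3)
    print('shift',np.round(d,3),'turn',np.round(rv,3),'rows>=',round(max(np.linalg.norm(d)*25/41.7,np.linalg.norm(rv)*5/7.16),1))
def tilt(th): return np.sin(th)*X3-np.cos(th)*Z3
E
python3 - <<'E'
from h import *
p,R,s=cur(); print(R.as_matrix().round(3))
th=np.deg2rad(20);d=tilt(th);j=np.cos(th)*X3+np.sin(th)*Z3
print('grip0',grip(0).round(4),grip(.08).round(4),grip(1.825).round(4))
for sg in(1,-1):
    rel(grip(0)-d*.12,Rt(d,sg*j))
E
```

```text
[[-0.001  0.411  0.912]
 [-0.001  0.912 -0.411]
 [-1.    -0.002 -0.   ]]
grip0 [0.4822 0.1848 0.0335] [0.475  0.1856 0.045 ] [0.5634 0.1751 0.2897]
shift [  3.378 -10.799  12.98 ] turn [14.35  -2.521  3.467] rows>= 10.5
shift [  3.378 -10.799  12.98 ] turn [-21.244  -3.765  -2.738] rows>= 15.2
```

Call:
drive_tool([
  {"x": 0.2,"y": -0.7,"z": 0.9,"ax": 1,"ay": -0.2,"az": 0.2},
  {"x": 0.4,"y": -1.4,"z": 1.8,"ax": 2,"ay": -0.3,"az": 0.4},
  {"x": 0.6,"y": -2.8,"z": 3.4,"ax": 3.2,"ay": -0.5,"az": 0.7},
  {"x": 0.8,"y": -3.6,"z": 4.3,"ax": 4.4,"ay": -0.8,"az": 1},
  {"x": 1,"y": -4.6,"z": 5.5,"ax": 5.6,"ay": -1,"az": 1.3},
], hand=0.36)

```text
time: 0.57
tool_pos: [0.3351, 0.4065, 0.2054]
tool_rot: [0.671, 0.345, 0.594, -0.28]
contact_force: [1.0, -0.5, 0.8]
gripper_width: 0.364
```

```bash
cat > g.py <<'E'
from h import *
th=np.deg2rad(20);d=tilt(th);j=np.cos(th)*X3+np.sin(th)*Z3
RG=Rt(d,j)
E
python3 - <<'E'
from g import *
print(cur()[2]['joint_pos'].round(2),cur()[2]['time']); rel(grip(0)-d*.12,RG)
E
```

```text
[ 0.78 -0.25  1.94 -0.08  1.33  0.14] 0.5667
shift [ 2.638 -2.223  9.33 ] turn [ 8.711 -1.489  2.126] rows>= 6.3
```

Call:
drive_tool([
  {"x": 0.3,"y": -0.3,"z": 1.3,"ax": 1.2,"ay": -0.2,"az": 0.3},
  {"x": 0.7,"y": -0.6,"z": 2.6,"ax": 2.4,"ay": -0.4,"az": 0.6},
  {"x": 1.1,"y": -1,"z": 4,"ax": 3.7,"ay": -0.6,"az": 0.9},
  {"x": 1.5,"y": -1.3,"z": 5.3,"ax": 5,"ay": -0.8,"az": 1.2},
  {"x": 1.8,"y": -1.5,"z": 6.5,"ax": 6.1,"ay": -1,"az": 1.5},
])

```text
time: 0.98
tool_pos: [0.4103, 0.2561, 0.1648]
tool_rot: [0.598, 0.534, 0.446, -0.397]
contact_force: [0.5, 2.1, -0.2]
gripper_width: 0.361
```

```bash
python3 - <<'E'
from g import *
print(cur()[2]['joint_pos'].round(2),cur()[2]['time']); rel(grip(0)-d*.12,RG)
E
```

```text
[ 0.48 -0.42  2.16 -0.14  1.15  0.41] 0.9833
shift [1.061 0.673 2.756] turn [ 2.589 -0.487  0.65 ] rows>= 1.9
```

Call:
drive_tool([
  {"x": 0.4,"y": 0.2,"z": 0.9,"ax": 0.9,"ay": -0.2,"az": 0.2},
  {"x": 0.8,"y": 0.4,"z": 1.9,"ax": 1.8,"ay": -0.3,"az": 0.4},
  {"x": 1.05,"y": 0.67,"z": 2.75,"ax": 2.6,"ay": -0.5,"az": 0.65},
  {"x": 1.05,"y": 0.67,"z": 2.75,"ax": 2.6,"ay": -0.5,"az": 0.65},
  {"x": 1.05,"y": 0.67,"z": 2.75,"ax": 2.6,"ay": -0.5,"az": 0.65},
])

```text
time: 1.4
tool_pos: [0.4415, 0.1914, 0.1471]
tool_rot: [0.555, 0.601, 0.372, -0.439]
contact_force: [-0.9, 0.3, 0.2]
gripper_width: 0.363
```

```bash
python3 - <<'E'
from g import *
print(cur()[2]['joint_pos'].round(2),cur()[2]['time']); rel(grip(0)-d*.12,RG)
f=save('wrist','pics/w1.png')
print(proj(f,grip(0)),proj(f,grip(0)+.03*Y3),proj(f,grip(0)-.03*Y3))
E
```

```text
[ 0.34 -0.45  2.21 -0.17  1.07  0.52] 1.4
shift [ 0.035 -0.007  0.071] turn [ 0.042 -0.001  0.018] rows>= 0.0
(np.float64(253.33590327180917), np.float64(184.15298980648166)) (np.float64(253.44780564607683), np.float64(150.32986544657803)) (np.float64(253.23051817027897), np.float64(215.9806811573146))
```

View pics/w1.png

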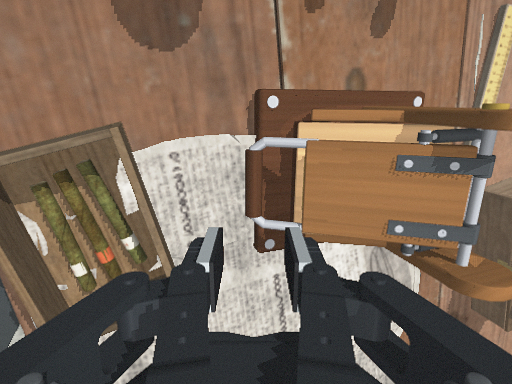

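The wrist picture shows the grip at column 253, rows 150 to 216. That matches the projection of my press model, which puts its ends at (253,150) and (253,216). I'll check the hinge, the bolts and the deck corner the same way.

```bash
python3 - <<'E'
from g import *
f=load('pics/w1.npz')
h=deck(.068,0,.03)
for y in(.045,-.045): print('hinge',np.round(proj(f,h+Y3*y),1))
for x in(-.095,.095):
  for y in(.08,-.08): print('base corner',np.round(proj(f,np.array([.5875,.1722,.018])+X3*x+Y3*y),1))
print('deck corner low left',np.round(proj(f,deck(-.062,.052,0)),1))
rel(grip(0)-j*.002+d*.013,RG)
E
```

```text
hinge [487.4 139.5]
hinge [463.  254.8]
base corner [259.6  89.5]
base corner [258.2 255.8]
base corner [426.7  91.3]
base corner [405.5 230.3]
deck corner low left [301.9 123.4]
shift [ 5.375 -0.093  0.107] turn [ 0.054 -0.011  0.01 ] rows>= 3.2
```

Call:
drive_tool([
  {"x": 1.2,"y": -0.1,"z": 0.1},
  {"x": 2.4,"y": -0.1,"z": 0.1},
  {"x": 3.6,"y": -0.1,"z": 0.1},
  {"x": 4.8,"y": -0.1,"z": 0.1},
  {"x": 5.35,"y": -0.1,"z": 0.1},
])

```text
schema error: expected keys x, y, z, ax, ay, az
```

```bash
python3 - <<'E'
from g import *
print(cur()[2]['contact_force']); rel(grip(0)+d*.013,RG)
f=save('wrist','pics/w2.png');f=save('side','pics/s2.png');cv2.imwrite('pics/s2c.png',cv2.resize(f['img'][100:230,180:310],(650,650),interpolation=cv2.INTER_CUBIC))
E
```

```text
[ 0.08214537 -0.24595946  0.77513878]
shift [ 5.375 -0.013  0.107] turn [ 0.054 -0.011  0.01 ] rows>= 3.2
```

View pics/w2.png

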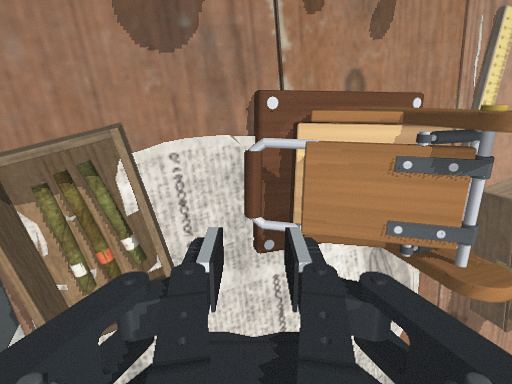

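View pics/s2c.png

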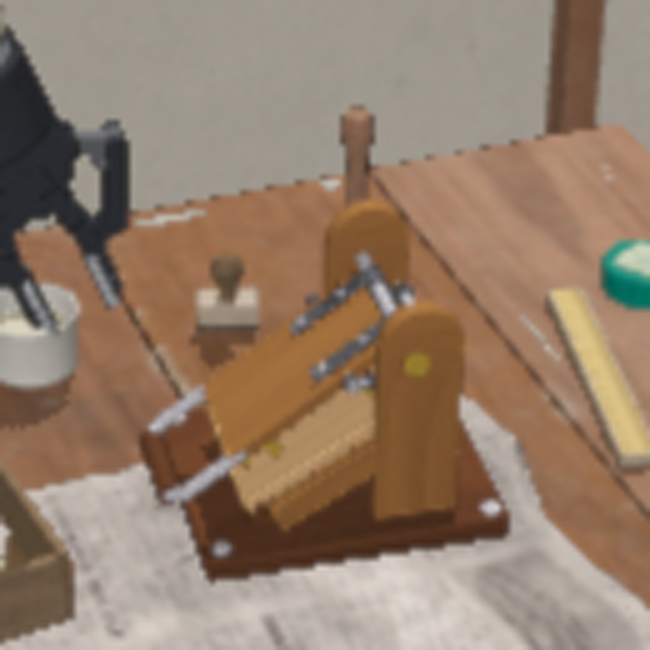

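The call was refused because every row needs all six keys, so the arm hasn't moved: the gripper is still up in front of the press. I'll resend it with full rows.

Call:
drive_tool([
  {"x": 1.2,"y": -0.1,"z": 0.1,"ax": 0,"ay": 0,"az": 0},
  {"x": 2.4,"y": -0.1,"z": 0.1,"ax": 0,"ay": 0,"az": 0},
  {"x": 3.6,"y": -0.1,"z": 0.1,"ax": 0,"ay": 0,"az": 0},
  {"x": 4.8,"y": -0.1,"z": 0.1,"ax": 0,"ay": 0,"az": 0},
  {"x": 5.35,"y": -0.1,"z": 0.1,"ax": 0,"ay": 0,"az": 0},
])

```text
time: 1.97
tool_pos: [0.4832, 0.1848, 0.0178]
tool_rot: [0.555, 0.599, 0.373, -0.439]
contact_force: [-0.7, 0.0, -0.7]
gripper_width: 0.364
```

```bash
python3 - <<'E'
from g import *
print(cur()[2]['contact_force']); rel(grip(0)+d*.013,RG)
f=save('wrist','pics/w3.png');f=save('side','pics/s3.png');cv2.imwrite('pics/s3c.png',cv2.resize(f['img'][100:230,180:310],(650,650),interpolation=cv2.INTER_CUBIC))
E
```

```text
[-0.69532075  0.00639962 -0.68291404]
shift [-0.085  0.177  0.008] turn [0.076 0.005 0.053] rows>= 0.1
```

View pics/w3.png

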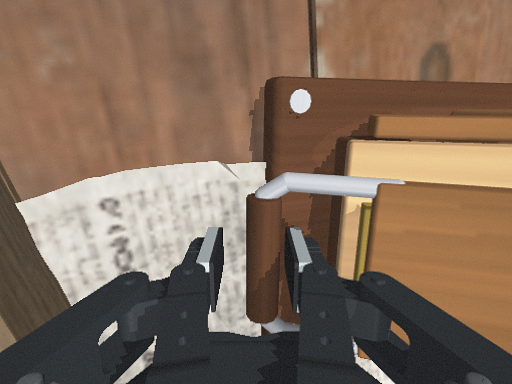

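View pics/s3c.png

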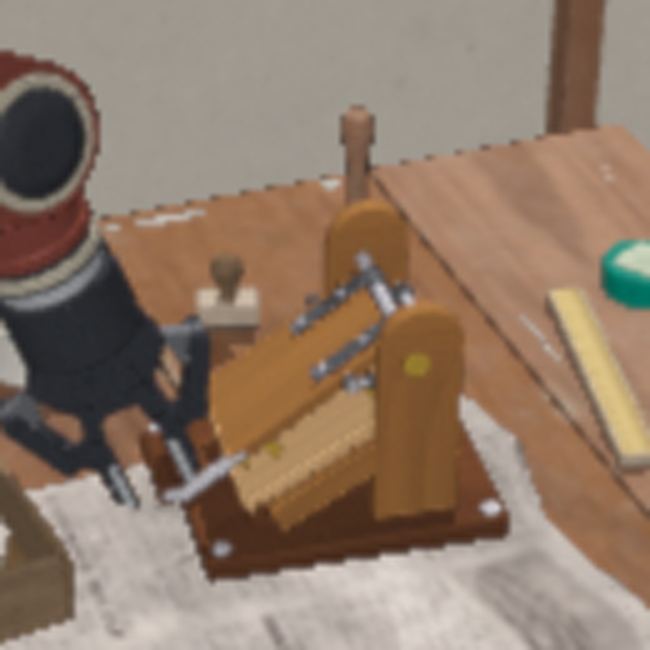

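The grip (columns 247 to 281) sits between the pads (220 and 290), about 4 mm off centre in tool +y. I'll centre on it and close.

Call:
drive_tool([
  {"x": -0.05,"y": 0.17,"z": 0,"ax": 0,"ay": 0,"az": 0},
  {"x": -0.05,"y": 0.17,"z": 0,"ax": 0,"ay": 0,"az": 0},
  {"x": -0.05,"y": 0.17,"z": 0,"ax": 0,"ay": 0,"az": 0},
  {"x": -0.05,"y": 0.17,"z": 0,"ax": 0,"ay": 0,"az": 0},
], hand=0.36)

```text
time: 2.4
tool_pos: [0.4893, 0.1847, 0.0259]
tool_rot: [0.556, 0.602, 0.371, -0.437]
contact_force: [0.6, 0.3, -0.9]
gripper_width: 0.361
```

Call:
drive_tool([
  {"x": 0,"y": 0,"z": 0,"ax": 0,"ay": 0,"az": 0},
  {"x": 0,"y": 0,"z": 0,"ax": 0,"ay": 0,"az": 0},
  {"x": 0,"y": 0,"z": 0,"ax": 0,"ay": 0,"az": 0},
  {"x": 0,"y": 0,"z": 0,"ax": 0,"ay": 0,"az": 0},
  {"x": 0,"y": 0,"z": 0,"ax": 0,"ay": 0,"az": 0},
], hand=0)

```text
time: 2.82
tool_pos: [0.4857, 0.1847, 0.0231]
tool_rot: [0.554, 0.601, 0.373, -0.44]
contact_force: [-11.3, 4.1, 6.0]
gripper_width: 0.16
```

```bash
cat >> g.py <<'E'
def arc(angs,a0,base=None):
    # shifts (tool units) for flap angles relative to a0, const orientation
    R0=cur()[1]
    for a in angs: print(round(a,3),np.round(R0.inv().apply(grip(a)-grip(a0))/.025,2))
def angnow(off=.013):
    p,R,s=cur(); c=p-R.apply([off,0,0]); h=deck(.068,0,.03); v=c-h
    print('angle',round(np.arctan2(v@DZ,-(v@DX))+.08,3),'radius',round(np.hypot(v@DZ,v@DX),4),'y',round(v@Y3,4),'F',s['contact_force'].round(1),'t',s['time'],'w',round(s['gripper_width'],3))
E
python3 - <<'E'
from g import *
angnow();arc([.1,.2,.3,.4,.5],0)
E
```

```text
angle 0.012 radius 0.1697 y 0.0004 F [-11.3   4.1   6. ] t 2.8167 w 0.16
0.1 [-0.66 -0.14 -0.  ]
0.2 [-1.34 -0.22 -0.  ]
0.3 [-2.02 -0.22 -0.  ]
0.4 [-2.7  -0.16 -0.  ]
0.5 [-3.36 -0.03 -0.  ]
```

Call:
drive_tool([
  {"x": -0.33,"y": -0.14,"z": 0,"ax": 0,"ay": 0,"az": 0},
  {"x": -0.66,"y": -0.22,"z": 0,"ax": 0,"ay": 0,"az": 0},
  {"x": -1,"y": -0.26,"z": 0,"ax": 0,"ay": 0,"az": 0},
  {"x": -1.34,"y": -0.3,"z": 0,"ax": 0,"ay": 0,"az": 0},
  {"x": -1.34,"y": -0.3,"z": 0,"ax": 0,"ay": 0,"az": 0},
])

```text
time: 3.23
tool_pos: [0.469, 0.1867, 0.0538]
tool_rot: [0.555, 0.601, 0.372, -0.438]
contact_force: [-1.1, 4.8, -3.6]
gripper_width: 0.16
```

```bash
python3 - <<'E'
from g import *
angnow();arc([.2,.3,.4,.5,.6],.2)
E
```

```text
angle 0.218 radius 0.1703 y 0.0003 F [-1.1  4.8 -3.6] t 3.2333 w 0.16
0.2 [0. 0. 0.]
0.3 [-0.68 -0.   -0.  ]
0.4 [-1.36  0.06 -0.  ]
0.5 [-2.02  0.19 -0.  ]
0.6 [-2.67  0.39 -0.  ]
```

Call:
drive_tool([
  {"x": -0.68,"y": 0,"z": 0,"ax": 0,"ay": 0,"az": 0},
  {"x": -1.36,"y": 0.06,"z": 0,"ax": 0,"ay": 0,"az": 0},
  {"x": -2.02,"y": 0.19,"z": 0,"ax": 0,"ay": 0,"az": 0},
  {"x": -2.67,"y": 0.39,"z": 0,"ax": 0,"ay": 0,"az": 0},
  {"x": -2.67,"y": 0.39,"z": 0,"ax": 0,"ay": 0,"az": 0},
])

```text
time: 3.65
tool_pos: [0.4558, 0.1884, 0.1214]
tool_rot: [0.555, 0.601, 0.372, -0.438]
contact_force: [-3.8, 4.7, -3.4]
gripper_width: 0.161
```

```bash
python3 - <<'E'
from g import *
angnow();arc([.7,.8,.9,1.,1.1],.6)
E
```

```text
angle 0.625 radius 0.1711 y 0.0004 F [-3.8  4.7 -3.4] t 3.65 w 0.161
0.7 [-0.63  0.26 -0.  ]
0.8 [-1.23  0.58  0.  ]
0.9 [-1.79  0.96  0.  ]
1.0 [-2.31  1.4   0.  ]
1.1 [-2.79  1.88  0.  ]
```

Call:
drive_tool([
  {"x": -0.63,"y": 0.28,"z": 0,"ax": 0,"ay": 0,"az": 0},
  {"x": -1.23,"y": 0.6,"z": 0,"ax": 0,"ay": 0,"az": 0},
  {"x": -1.79,"y": 0.98,"z": 0,"ax": 0,"ay": 0,"az": 0},
  {"x": -2.3,"y": 1.4,"z": 0,"ax": 0,"ay": 0,"az": 0},
  {"x": -2.78,"y": 1.88,"z": 0,"ax": 0,"ay": 0,"az": 0},
])

```text
time: 4.07
tool_pos: [0.4759, 0.1859, 0.2007]
tool_rot: [0.555, 0.601, 0.372, -0.438]
contact_force: [2.6, 3.8, -4.1]
gripper_width: 0.159
```

```bash
python3 - <<'E'
from g import *
angnow();arc([1.2,1.3,1.4,1.5,1.6],1.1);arc([1.2,1.3,1.4,1.5,1.6,1.7,1.75,1.8],1.6)
E
```

```text
angle 1.106 radius 0.1721 y 0.0004 F [ 2.6  3.8 -4.1] t 4.0667 w 0.159
1.2 [-0.43  0.53  0.  ]
1.3 [-0.8  1.1  0. ]
1.4 [-1.11  1.7   0.01]
1.5 [-1.36  2.34  0.01]
1.6 [-1.54  2.99  0.01]
1.2 [ 1.12 -2.46 -0.01]
1.3 [ 0.75 -1.89 -0.01]
1.4 [ 0.44 -1.29 -0.01]
1.5 [ 0.19 -0.65 -0.  ]
1.6 [0. 0. 0.]
1.7 [-0.12  0.67  0.  ]
1.75 [-0.15  1.01  0.  ]
1.8 [-0.17  1.35  0.01]
```

Call:
drive_tool([
  {"x": -0.4,"y": 0.53,"z": 0,"ax": 0,"ay": 0,"az": 0},
  {"x": -0.76,"y": 1.1,"z": 0,"ax": 0,"ay": 0,"az": 0},
  {"x": -1.06,"y": 1.7,"z": 0,"ax": 0,"ay": 0,"az": 0},
  {"x": -1.31,"y": 2.34,"z": 0,"ax": 0,"ay": 0,"az": 0},
  {"x": -1.49,"y": 2.99,"z": 0,"ax": 0,"ay": 0,"az": 0},
])

```text
time: 4.48
tool_pos: [0.5345, 0.1789, 0.2636]
tool_rot: [0.556, 0.602, 0.371, -0.438]
contact_force: [-0.3, 0.8, -0.0]
gripper_width: 0.162
```

```bash
python3 - <<'E'
from g import *
angnow()
E
```

```text
angle 1.613 radius 0.1724 y 0.0003 F [-0.3  0.8 -0. ] t 4.4833 w 0.162
```

Call:
drive_tool([
  {"x": -0.04,"y": 0.3,"z": 0,"ax": 0,"ay": 0,"az": 0},
  {"x": -0.08,"y": 0.6,"z": 0,"ax": 0,"ay": 0,"az": 0},
  {"x": -0.11,"y": 0.9,"z": 0,"ax": 0,"ay": 0,"az": 0},
  {"x": -0.13,"y": 1.2,"z": 0,"ax": 0,"ay": 0,"az": 0},
  {"x": -0.13,"y": 1.2,"z": 0,"ax": 0,"ay": 0,"az": 0},
])

```text
time: 4.9
tool_pos: [0.5627, 0.1755, 0.2779]
tool_rot: [0.556, 0.603, 0.37, -0.437]
contact_force: [-2.4, -1.1, 8.3]
gripper_width: 0.16
```

```bash
python3 - <<'E'
from g import *
angnow()
E
```

```text
angle 1.797 radius 0.1722 y 0.0003 F [-2.4 -1.1  8.3] t 4.9 w 0.16
```

Call:
drive_tool([
  {"x": 0,"y": 0,"z": 0,"ax": 0,"ay": 0,"az": 0},
  {"x": 0,"y": 0,"z": 0,"ax": 0,"ay": 0,"az": 0},
  {"x": 0,"y": 0,"z": 0,"ax": 0,"ay": 0,"az": 0},
  {"x": 0,"y": 0.1,"z": 0,"ax": 0,"ay": 0,"az": 0},
  {"x": 0,"y": 0.1,"z": 0,"ax": 0,"ay": 0,"az": 0},
], hand=0.45)

```text
time: 5.32
tool_pos: [0.5628, 0.1756, 0.2743]
tool_rot: [0.555, 0.601, 0.372, -0.439]
contact_force: [0.1, 0.3, 0.2]
gripper_width: 0.449
```

```bash
python3 - <<'E'
from g import *
angnow()
f=save('wrist','pics/w4.png')
E
```

```text
angle 1.79 radius 0.1689 y 0.0004 F [0.1 0.3 0.2] t 5.3167 w 0.449
```

View pics/w4.png

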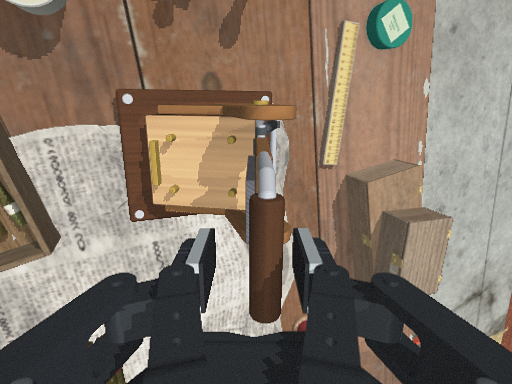

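The flap is up, with the grip at columns 249 to 284 between the open pads. The view also shows all four pins, at (170,138), (231,140), (174,189) and (232,192), and the ledge at (155,162). I'll use these to refine the deck frame.

```bash
python3 - <<'E'
from g import *
f=load('pics/w4.npz'); im=f['img']
cv2.imwrite('pics/w4c.png',cv2.resize(im[85:225,115:300],(740,560),interpolation=cv2.INTER_CUBIC))
for x in(-.034,.034):
  for y in(.029,-.029): print('pin top',x,y,np.round(proj(f,deck(x,y,.012)),1),'base',np.round(proj(f,deck(x,y,0)),1))
print('ledge',np.round(proj(f,deck(-.0515,0,.01)),1))
E
```

```text
pin top -0.034 0.029 [168.4 139. ] base [173.1 137.6]
pin top -0.034 -0.029 [172.1 190.8] base [176.5 187.9]
pin top 0.034 0.029 [230.1 140.7] base [232.9 139.3]
pin top 0.034 -0.029 [231.  194.2] base [233.6 191.1]
ledge [156.3 164.5]
```

View pics/w4c.png

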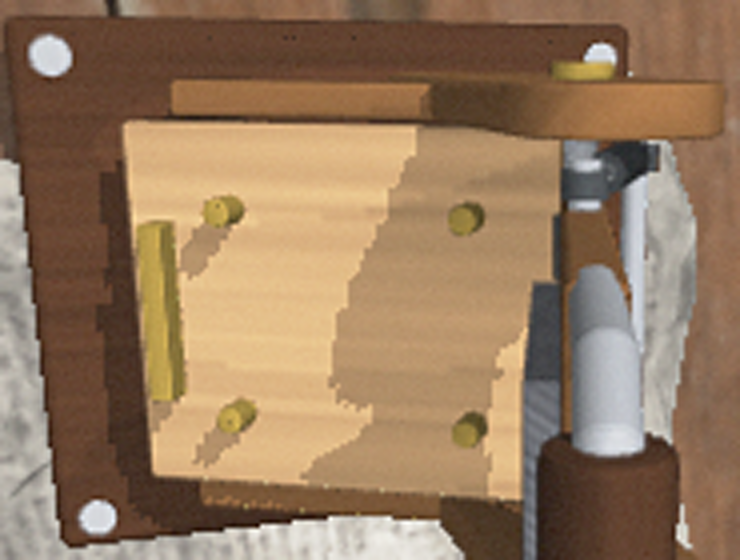

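Call:
drive_tool([
  {"x": -0.6,"y": 0,"z": 0,"ax": 0,"ay": 0,"az": 0},
  {"x": -1.4,"y": 0,"z": 0,"ax": 0,"ay": 0,"az": 0},
  {"x": -2.2,"y": 0,"z": 0,"ax": 0,"ay": 0,"az": 0},
  {"x": -3,"y": 0,"z": 0,"ax": 0,"ay": 0,"az": 0},
  {"x": -3.2,"y": 0,"z": 0,"ax": 0,"ay": 0,"az": 0},
])

```text
time: 5.78
tool_pos: [0.5362, 0.1793, 0.3543]
tool_rot: [0.556, 0.603, 0.371, -0.436]
contact_force: [0.4, 0.4, 0.2]
gripper_width: 0.445
```

```bash
sed -i 's/^D0=.*/D0=np.array([.5776,.1734,.070])+.0006*Y3/' h.py; cat >> g.py <<'E'
RB=Rt(-Z3,np.array([-.397,.918,0]))
RP=Rt(-DZ,Y3)
E
python3 - <<'E'
from g import *
f=save('side','pics/s5.png');f=save('top','pics/t5.png')
angnow();print(cur()[2]['joint_pos'].round(2))
rel(np.array([.5274,-.2287,.16]),RB); print((RG.inv()*RB).as_rotvec(degrees=True)/5)
E
```

```text
angle 1.806 radius 0.2508 y 0.0002 F [-0.8  0.1  0.2] t 5.8833 w 0.457
[ 0.25 -0.34  1.8  -0.13  1.36  0.37]
shift [ 7.719 -1.225 16.249] turn [-23.693   4.209  -2.435] rows>= 16.9
[-23.75070848   4.18789072  -2.40879361]
```

View pics/s5.png

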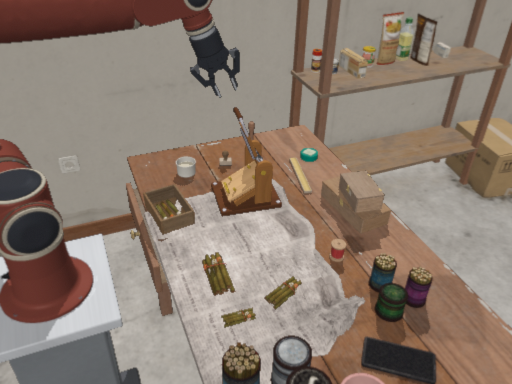

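The flap stands up by itself in the side view, with the grip at (237,110) and the gripper clear above it. Now to the bundle.

Call:
drive_tool([
  {"x": 0,"y": 0,"z": 0.9,"ax": -1.3,"ay": 0.2,"az": -0.1},
  {"x": 0,"y": -0.1,"z": 1.9,"ax": -2.6,"ay": 0.4,"az": -0.3},
  {"x": 0.1,"y": -0.2,"z": 2.9,"ax": -3.9,"ay": 0.7,"az": -0.4},
  {"x": 0.3,"y": -0.3,"z": 3.9,"ax": -5.2,"ay": 0.9,"az": -0.5},
  {"x": 0.6,"y": -0.4,"z": 5,"ax": -6.5,"ay": 1.1,"az": -0.7},
], hand=1)

```text
time: 6.3
tool_pos: [0.5167, 0.0548, 0.3311]
tool_rot: [0.67, 0.429, 0.525, -0.303]
contact_force: [0.8, 0.3, -0.1]
gripper_width: 1.001
```

```bash
python3 - <<'E'
from g import *
rel(np.array([.5274,-.2287,.16]),RB)
E
```

```text
shift [ 6.212 -6.465  9.76 ] turn [-17.17    3.003  -1.674] rows>= 12.2
```

Call:
drive_tool([
  {"x": 0.4,"y": -0.5,"z": 0.8,"ax": -1.3,"ay": 0.2,"az": -0.1},
  {"x": 0.9,"y": -1,"z": 1.6,"ax": -2.6,"ay": 0.4,"az": -0.3},
  {"x": 1.4,"y": -1.6,"z": 2.4,"ax": -3.9,"ay": 0.7,"az": -0.4},
  {"x": 2,"y": -2.2,"z": 3.3,"ax": -5.2,"ay": 0.9,"az": -0.5},
  {"x": 2.5,"y": -2.7,"z": 4.2,"ax": -6.6,"ay": 1.1,"az": -0.7},
])

```text
time: 6.72
tool_pos: [0.5206, -0.067, 0.2603]
tool_rot: [0.728, 0.22, 0.634, -0.142]
contact_force: [1.1, 0.9, 0.3]
gripper_width: 0.997
```

```bash
python3 - <<'E'
from g import *
rel(np.array([.5274,-.2287,.16]),RB)
E
```

```text
shift [ 3.529 -6.013  3.064] turn [-10.6    1.82  -0.96] rows>= 7.5
```

Call:
drive_tool([
  {"x": 0.4,"y": -0.8,"z": 0.4,"ax": -1.3,"ay": 0.2,"az": -0.1},
  {"x": 0.9,"y": -1.6,"z": 0.8,"ax": -2.6,"ay": 0.4,"az": -0.3},
  {"x": 1.4,"y": -2.4,"z": 1.2,"ax": -3.9,"ay": 0.7,"az": -0.4},
  {"x": 1.9,"y": -3.2,"z": 1.6,"ax": -5.2,"ay": 0.9,"az": -0.5},
  {"x": 2.4,"y": -4.1,"z": 2.1,"ax": -6.6,"ay": 1.1,"az": -0.6},
])

```text
time: 7.13
tool_pos: [0.5255, -0.1766, 0.1925]
tool_rot: [0.726, -0.006, 0.687, 0.036]
contact_force: [-0.2, 0.3, 0.7]
gripper_width: 1.001
```

```bash
python3 - <<'E'
from g import *
rel(np.array([.5274,-.2287,.16]),RB)
E
```

```text
shift [ 1.21  -2.138 -0.122] turn [-3.991  0.724 -0.353] rows>= 2.8
```

Call:
drive_tool([
  {"x": 0.4,"y": -0.7,"z": 0,"ax": -1.3,"ay": 0.2,"az": -0.1},
  {"x": 0.8,"y": -1.4,"z": -0.1,"ax": -2.6,"ay": 0.4,"az": -0.2},
  {"x": 1.2,"y": -2.1,"z": -0.1,"ax": -4,"ay": 0.7,"az": -0.35},
  {"x": 1.2,"y": -2.1,"z": -0.1,"ax": -4,"ay": 0.7,"az": -0.35},
  {"x": 1.2,"y": -2.1,"z": -0.1,"ax": -4,"ay": 0.7,"az": -0.35},
])

```text
time: 7.55
tool_pos: [0.5275, -0.2268, 0.1607]
tool_rot: [0.694, -0.14, 0.692, 0.141]
contact_force: [-0.0, 0.5, 0.6]
gripper_width: 0.998
```

```bash
python3 - <<'E'
from g import *
rel(np.array([.5274,-.2287,.16]),RB);print(cur()[2]['joint_pos'].round(2))
f=save('wrist','pics/w6.png')
E
```

```text
shift [ 0.028 -0.07  -0.035] turn [-0.093  0.031 -0.02 ] rows>= 0.1
[-0.54 -0.01  1.8   0.    1.35 -2.51]
```

View pics/w6.png

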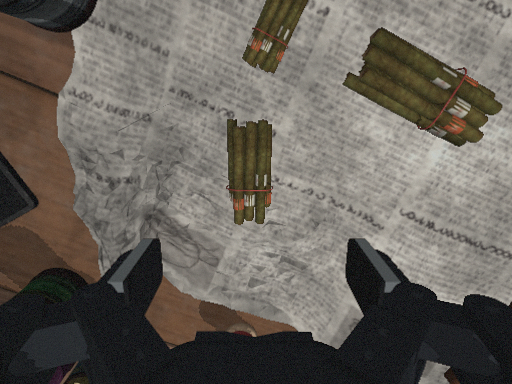

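```bash
python3 - <<'E'
from g import *
f=load('pics/w6.npz')
hsv=cv2.cvtColor(f['img'],cv2.COLOR_BGR2HSV)
m=((hsv[...,1]>80)).astype(np.uint8)*255
m[:, :200]=0;m[:,300:]=0;m[:100]=0;m[240:]=0
m=cv2.morphologyEx(m,cv2.MORPH_CLOSE,np.ones((7,7)))
c=max(cv2.findContours(m,0,1)[0],key=cv2.contourArea)
r=cv2.minAreaRect(c);print(r,cv2.boundingRect(c))
b=cv2.boxPoints(r)
for z in(.010,.014):
  w=np.array([onz(f,*p,z)for p in b]);e=w[1]-w[0];g=w[2]-w[1]
  L=e if np.linalg.norm(e)>np.linalg.norm(g) else g
  print(z,w.mean(0).round(4),np.linalg.norm(e).round(4),np.linalg.norm(g).round(4),'yaw',np.degrees(np.arctan(L[1]/L[0])).round(1))
q=c[:,0,:].astype(float);mask=m*0;cv2.drawContours(mask,[c],-1,255,-1)
ys,xs=np.nonzero(mask);W=np.array([onz(f,u,v,.012)[:2] for u,v in zip(xs[::7],ys[::7])])
C=W.mean(0);ev,E=np.linalg.eigh(np.cov((W-C).T));print('pca',C.round(4),np.degrees(np.arctan(E[1,1]/E[0,1])).round(1),(np.sqrt(12*ev)).round(4))
E
```

```text
((249.2503662109375, 171.7261962890625), (46.010074615478516, 104.89155578613281), 0.9093804955482483) (226, 119, 47, 106)
0.01 [ 0.5304 -0.2292  0.01  ] 0.1047 0.0426 yaw 20.6
0.014 [ 0.5295 -0.2295  0.014 ] 0.1033 0.042 yaw 20.6
pca [ 0.5256 -0.2298] 23.2 [0.04   0.0967]
```

Bundle found at the middle of the wrist view, columns 226 to 273 and rows 119 to 225. That is about 43 x 103 mm at (0.529, -0.229), within 2° of the tool, so it is the middle-sized one. Going down.

```bash
python3 - <<'E'
from g import *
rel(np.array([.5285,-.2292,.0015]),RB)
E
```

```text
shift [ 6.418 -0.106 -0.048] turn [-0.084  0.045 -0.002] rows>= 3.8
```

Call:
drive_tool([
  {"x": 1.4,"y": -0.1,"z": -0.05,"ax": -0.08,"ay": 0.04,"az": 0},
  {"x": 2.8,"y": -0.1,"z": -0.05,"ax": -0.08,"ay": 0.04,"az": 0},
  {"x": 4.2,"y": -0.1,"z": -0.05,"ax": -0.08,"ay": 0.04,"az": 0},
  {"x": 5,"y": -0.1,"z": -0.05,"ax": -0.08,"ay": 0.04,"az": 0},
  {"x": 5.4,"y": -0.1,"z": -0.05,"ax": -0.08,"ay": 0.04,"az": 0},
], hand=0.8)

```text
time: 8.02
tool_pos: [0.527, -0.2278, 0.025]
tool_rot: [0.692, -0.143, 0.693, 0.144]
contact_force: [-0.6, 0.2, -0.6]
gripper_width: 0.798
```

```bash
python3 - <<'E'
from g import *
rel(np.array([.5285,-.2292,.0015]),RB)
f=save('wrist','pics/w7.png')
E
```

```text
shift [ 0.941 -0.076  0.034] turn [ 0.014 -0.016 -0.026] rows>= 0.6
```

View pics/w7.png

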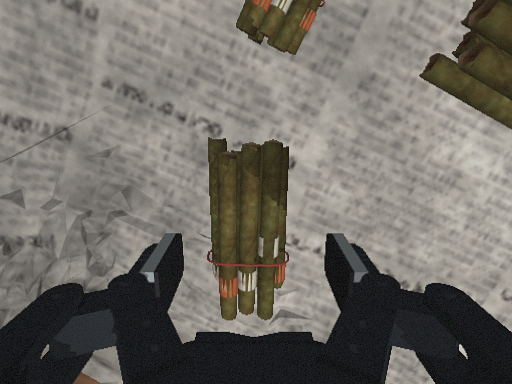

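```bash
python3 - <<'E'
from g import *
f=load('pics/w7.npz');p,R,s=cur()
for v,z in((140,.008),(146,.010),(320,.012),(316,.010)):
    P=onz(f,249,v,z);print(v,(R.inv().apply(P-p)).round(4))
for u in(210,289):
    print(u,R.inv().apply(onz(f,u,250,.0095)-p).round(4))
# edges slope
for a,b in(((209,150),(212,270)),((289,150),(285,280))):
    A=onz(f,*a,.0095);B=onz(f,*b,.0095);v=R.inv().apply(B-A);print('angle',np.degrees(np.arctan2(v[1],v[2])).round(1))
E
```

```text
140 [ 0.0168 -0.0018 -0.0491]
146 [ 0.0147 -0.0018 -0.0463]
320 [ 0.0126 -0.0022  0.0572]
316 [ 0.0146 -0.0023  0.056 ]
210 [ 0.0151 -0.0241  0.0125]
289 [0.0152 0.0205 0.0126]
angle -0.8
angle 0.0
```

The bundle (columns 210 to 289, rows 140 to 320) lies square between the pads. Its middle is about 3.5 mm off in +z and 2 mm in -y, so I'll correct that, go down and close.

Call:
drive_tool([
  {"x": 0.3,"y": -0.04,"z": 0.06,"ax": 0,"ay": 0,"az": 0},
  {"x": 0.6,"y": -0.07,"z": 0.12,"ax": 0,"ay": 0,"az": 0},
  {"x": 0.92,"y": -0.07,"z": 0.12,"ax": 0,"ay": 0,"az": 0},
  {"x": 0.92,"y": -0.07,"z": 0.12,"ax": 0,"ay": 0,"az": 0},
  {"x": 0.92,"y": -0.07,"z": 0.12,"ax": 0,"ay": 0,"az": 0},
])

```text
time: 8.48
tool_pos: [0.533, -0.2305, 0.0058]
tool_rot: [0.693, -0.145, 0.691, 0.143]
contact_force: [0.0, 0.0, 0.5]
gripper_width: 0.799
```

```bash
python3 - <<'E'
from g import *
rel(np.array([.5285,-.2292,.0015]),RB);print(cur()[2]['contact_force'])
E
```

```text
shift [ 0.172  0.12  -0.145] turn [0.023 0.019 0.032] rows>= 0.2
[0.01243246 0.00329397 0.45362435]
```

Call:
drive_tool([
  {"x": 0,"y": 0,"z": 0,"ax": 0,"ay": 0,"az": 0},
  {"x": 0,"y": 0,"z": 0,"ax": 0,"ay": 0,"az": 0},
  {"x": 0,"y": 0,"z": 0,"ax": 0,"ay": 0,"az": 0},
  {"x": 0,"y": 0,"z": 0,"ax": 0,"ay": 0,"az": 0},
  {"x": 0,"y": 0,"z": 0,"ax": 0,"ay": 0,"az": 0},
], hand=0.2)

```text
time: 8.9
tool_pos: [0.5337, -0.231, 0.0067]
tool_rot: [0.694, -0.145, 0.691, 0.143]
contact_force: [-0.4, -0.3, 4.5]
gripper_width: 0.49
```

```bash
python3 - <<'E'
from g import *
p,R,s=cur();print(p,s['contact_force'],s['gripper_width'])
f=save('wrist','pics/w8.png')
E
```

```text
[ 0.53365534 -0.23099026  0.0067458 ] [-0.37737465 -0.30757904  4.50375115] 0.4895749847420176
```

View pics/w8.png

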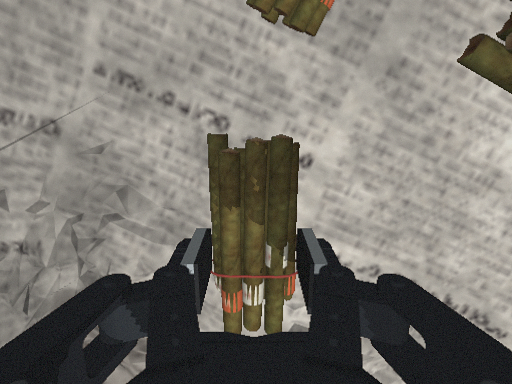

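Call:
drive_tool([
  {"x": -0.6,"y": 0,"z": 0,"ax": 0,"ay": 0,"az": 0},
  {"x": -1.4,"y": 0,"z": 0,"ax": 0,"ay": 0,"az": 0},
  {"x": -2.6,"y": 0,"z": 0,"ax": 0,"ay": 0,"az": 0},
  {"x": -3.8,"y": 0,"z": 0,"ax": 0,"ay": 0,"az": 0},
  {"x": -5,"y": 0,"z": 0,"ax": 0,"ay": 0,"az": 0},
])

```text
time: 9.37
tool_pos: [0.5315, -0.2296, 0.1304]
tool_rot: [0.692, -0.144, 0.692, 0.144]
contact_force: [0.2, -0.1, -0.5]
gripper_width: 0.491
```

```bash
python3 - <<'E'
from g import *
p,R,s=cur();print(p,s['contact_force'],s['gripper_width'])
f=save('wrist','pics/w9.png');f=save('side','pics/s9.png');cv2.imwrite('pics/s9c.png',cv2.resize(f['img'][180:330,200:350],(600,600),interpolation=cv2.INTER_CUBIC))
# pre-place: 100mm above deck place
rel(deck(.003,0,.11),RP)
E
```

```text
[ 0.53146596 -0.22961998  0.13044575] [ 0.21093374 -0.08832252 -0.54713461] 0.4910446238348905
shift [-1.327 15.261  6.224] turn [ 5.945 -5.74  -1.488] rows>= 9.9
```

View pics/w9.png

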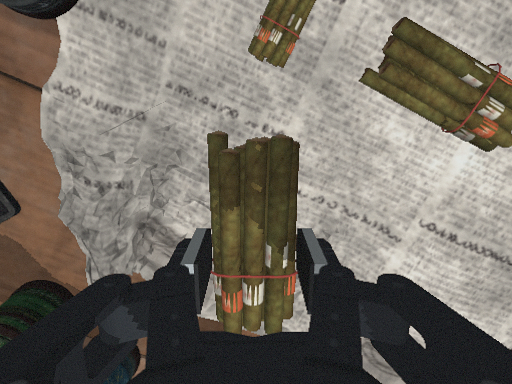

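View pics/s9c.png

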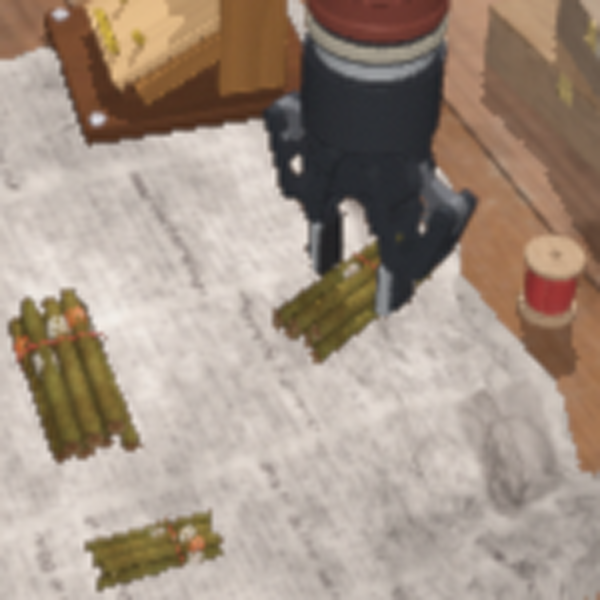

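The bundle is held square in the wrist view (columns 208 to 298, rows 133 to 333), and the side view shows it clear of the table. Now to a point above the deck.

```bash
python3 - <<'E'
from g import *
f=load('pics/w9.npz');p,R,s=cur()
n=R.as_matrix()[:,0]
def onx(u,v,x0):
    o,d_=ray(f,u,v);q=p+n*x0;t=((q-o)@n)/(d_@n);return R.inv().apply(o+t*d_-p).round(4)
for u,v in((217,133),(230,150),(256,138),(283,136),(232,333),(252,331),(273,333),(219,322)): print(u,v,onx(u,v,-.004))
E
```

```text
217 133 [-0.004  -0.0114 -0.0584]
230 150 [-0.004  -0.006  -0.0511]
256 138 [-0.004   0.0052 -0.0563]
283 136 [-0.004   0.0167 -0.0571]
232 333 [-0.004  -0.0069  0.043 ]
252 331 [-0.004   0.0033  0.0419]
273 333 [-0.004   0.0141  0.0432]
219 322 [-0.004  -0.0134  0.0363]
```

Call:
drive_tool([
  {"x": -0.4,"y": 1.2,"z": 0.5,"ax": 0.6,"ay": -0.6,"az": -0.1},
  {"x": -0.7,"y": 2.5,"z": 1,"ax": 1.2,"ay": -1.2,"az": -0.3},
  {"x": -0.9,"y": 3.8,"z": 1.6,"ax": 1.8,"ay": -1.8,"az": -0.4},
  {"x": -1,"y": 5.1,"z": 2.1,"ax": 2.4,"ay": -2.4,"az": -0.6},
  {"x": -1.1,"y": 6.4,"z": 2.6,"ax": 3,"ay": -3,"az": -0.75},
])

```text
time: 9.88
tool_pos: [0.5272, -0.0561, 0.1563]
tool_rot: [0.795, -0.054, 0.603, 0.046]
contact_force: [0.6, 1.2, -0.2]
gripper_width: 0.489
```

```bash
python3 - <<'E'
from g import *
p,R,s=cur();print(p)
rel(deck(-.01,0,.12),RP)
E
```

```text
[ 0.52718446 -0.05610952  0.15625717]
shift [-0.604  9.515  0.812] turn [ 2.868 -2.84  -0.822] rows>= 5.7
```

Call:
drive_tool([
  {"x": -0.2,"y": 1.4,"z": 0,"ax": 0.5,"ay": -0.5,"az": -0.1},
  {"x": -0.4,"y": 2.8,"z": 0,"ax": 1,"ay": -1,"az": -0.3},
  {"x": -0.6,"y": 4.2,"z": 0.1,"ax": 1.5,"ay": -1.5,"az": -0.4},
  {"x": -0.7,"y": 5.6,"z": 0.3,"ax": 2,"ay": -2,"az": -0.6},
  {"x": -0.7,"y": 7,"z": 0.5,"ax": 2.4,"ay": -2.4,"az": -0.7},
])

```text
time: 10.3
tool_pos: [0.5091, 0.1186, 0.1711]
tool_rot: [0.856, 0.015, 0.516, -0.036]
contact_force: [0.3, -0.4, -1.0]
gripper_width: 0.495
```

```bash
python3 - <<'E'
from g import *
p,R,s=cur();print(p)
rel(deck(.0,0,.11),RP)
E
```

```text
[0.50909135 0.11864013 0.17114421]
shift [0.356 2.513 0.228] turn [ 0.484 -0.428 -0.124] rows>= 1.5
```

Call:
drive_tool([
  {"x": 0.1,"y": 1,"z": 0.1,"ax": 0.2,"ay": -0.2,"az": 0},
  {"x": 0.2,"y": 2,"z": 0.2,"ax": 0.4,"ay": -0.4,"az": -0.1},
  {"x": 0.35,"y": 2.5,"z": 0.23,"ax": 0.48,"ay": -0.43,"az": -0.12},
  {"x": 0.35,"y": 2.5,"z": 0.23,"ax": 0.48,"ay": -0.43,"az": -0.12},
  {"x": 0.35,"y": 2.5,"z": 0.23,"ax": 0.48,"ay": -0.43,"az": -0.12},
])

```text
time: 10.72
tool_pos: [0.523, 0.1791, 0.1642]
tool_rot: [0.863, 0.027, 0.501, -0.05]
contact_force: [-0.3, 0.4, -2.4]
gripper_width: 0.493
```

```bash
python3 - <<'E'
from g import *
p,R,s=cur();print(p)
rel(deck(.0105,0,.04),RP);rel(deck(.0105,0,.0067),RP)
f=save('wrist','pics/w10.png');f=save('side','pics/s10.png');cv2.imwrite('pics/s10c.png',cv2.resize(f['img'][80:230,180:330],(600,600),interpolation=cv2.INTER_CUBIC))
E
```

```text
[0.52304092 0.17906857 0.16421226]
shift [2.758 0.055 0.449] turn [ 0.061 -0.056  0.   ] rows>= 1.7
shift [4.09  0.055 0.456] turn [ 0.061 -0.056  0.   ] rows>= 2.5
```

View pics/w10.png

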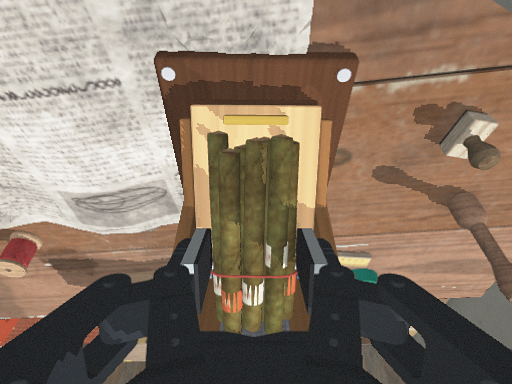

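View pics/s10c.png

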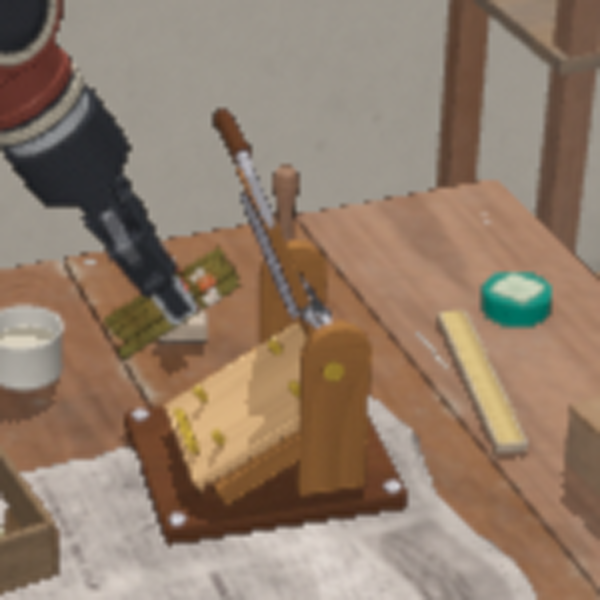

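```bash
python3 - <<'E'
from g import *
f=load('pics/w10.npz')
print('ledge ends model',[np.round(proj(f,deck(-.0515,y,.01)),1) for y in(.025,-.025)],'obs 223..288,~119')
print('base bolts model',[np.round(proj(f,np.array([.5875,.1722,.02])+X3*-.083+Y3*y),1) for y in(.069,-.069)],'obs (344,75),(168,75)')
E
```

```text
ledge ends model [array([287.5, 124.7]), array([222.3, 124.4])] obs 223..288,~119
base bolts model [array([342.2,  75.6]), array([166.4,  74.6])] obs (344,75),(168,75)
```

Call:
drive_tool([
  {"x": 0.6,"y": 0.05,"z": 0.2,"ax": 0.06,"ay": -0.06,"az": 0},
  {"x": 1.2,"y": 0.05,"z": 0.3,"ax": 0.06,"ay": -0.06,"az": 0},
  {"x": 1.8,"y": 0.05,"z": 0.45,"ax": 0.06,"ay": -0.06,"az": 0},
  {"x": 2.4,"y": 0.05,"z": 0.45,"ax": 0.06,"ay": -0.06,"az": 0},
  {"x": 2.75,"y": 0.05,"z": 0.45,"ax": 0.06,"ay": -0.06,"az": 0},
])

```text
time: 11.23
tool_pos: [0.568, 0.1731, 0.1108]
tool_rot: [0.865, 0.031, 0.498, -0.053]
contact_force: [0.2, -0.9, -2.2]
gripper_width: 0.492
```

```bash
python3 - <<'E'
from g import *
p,R,s=cur();print(p,s['contact_force'])
rel(deck(.0105,0,.0067),RP)
f=save('wrist','pics/w11.png');f=save('side','pics/s11.png');cv2.imwrite('pics/s11c.png',cv2.resize(f['img'][80:230,180:330],(600,600),interpolation=cv2.INTER_CUBIC))
print('ledge ends model',[np.round(proj(f,deck(-.0515,y,.01)),1) for y in(.025,-.025)])
E
```

```text
[0.56801102 0.1731411  0.11075921] [ 0.15799722 -0.93080878 -2.20642417]
shift [ 1.334  0.081 -0.069] turn [-0.046  0.023  0.014] rows>= 0.8
ledge ends model [array([225.1, 181.2]), array([228.8, 190.5])]
```

View pics/w11.png

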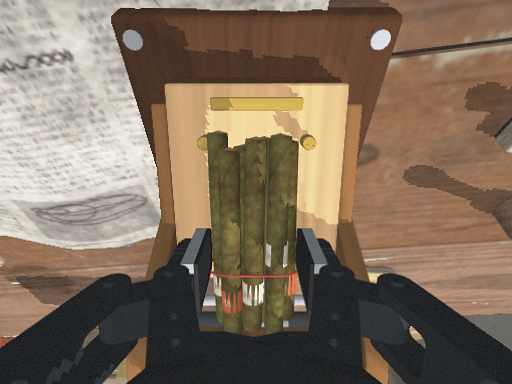

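View pics/s11c.png

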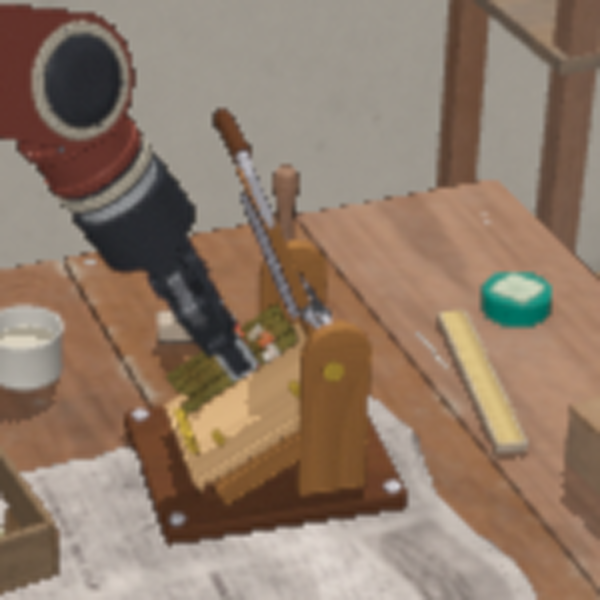

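In the wrist view the lower pins are at (204,143) and (308,143), so they centre on column 256 against 253 for the bundle. A shift of about 1.5 to 2 mm in +y centres it. Lowering slowly.

Call:
drive_tool([
  {"x": 0.4,"y": 0.07,"z": -0.06,"ax": 0,"ay": 0,"az": 0},
  {"x": 0.7,"y": 0.07,"z": -0.06,"ax": 0,"ay": 0,"az": 0},
  {"x": 0.95,"y": 0.07,"z": -0.06,"ax": 0,"ay": 0,"az": 0},
  {"x": 1.1,"y": 0.07,"z": -0.06,"ax": 0,"ay": 0,"az": 0},
  {"x": 1.1,"y": 0.07,"z": -0.06,"ax": 0,"ay": 0,"az": 0},
])

```text
time: 11.75
tool_pos: [0.5807, 0.1749, 0.0874]
tool_rot: [0.865, 0.031, 0.498, -0.052]
contact_force: [-1.0, 0.1, -1.7]
gripper_width: 0.491
```

```bash
python3 - <<'E'
from g import *
p,R,s=cur();print(p,s['contact_force'])
rel(deck(.0105,0,.0067),RP)
f=save('side','pics/s12.png');cv2.imwrite('pics/s12c.png',cv2.resize(f['img'][140:220,200:280],(640,640)[:2],interpolation=cv2.INTER_CUBIC)[:600])
f=save('wrist','pics/w12.png')
print('ledge ends model',[np.round(proj(f,deck(-.0515,y,.01)),1) for y in(.025,-.025)])
E
```

```text
[0.58073396 0.17494116 0.08738818] [-0.9564436   0.05451147 -1.74734363]
shift [ 0.276 -0.052 -0.03 ] turn [-0.028  0.036 -0.002] rows>= 0.2
ledge ends model [array([303.1, 113.8]), array([194.3, 114.1])]
```

View pics/w12.png

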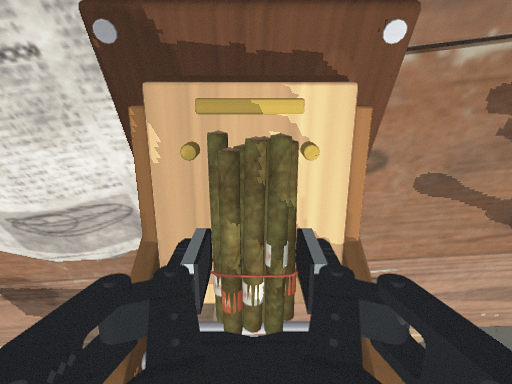

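View pics/s12c.png

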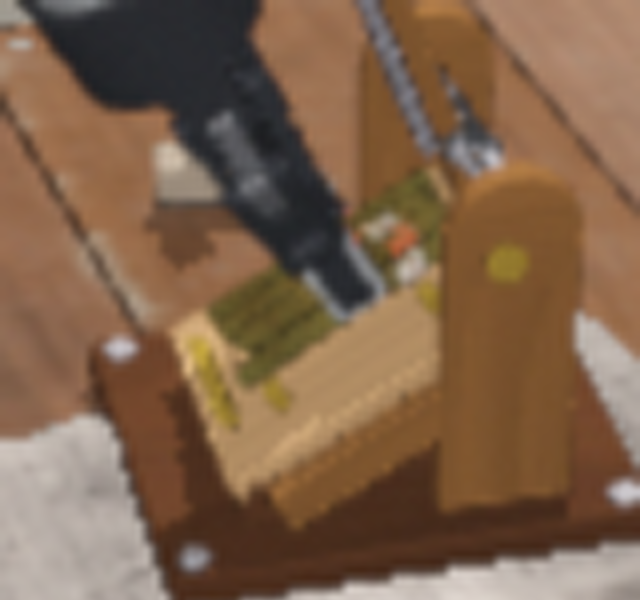

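Pins now at (190,151) and (311,151), so the deck centres on column 250 and the bundle on 253. I'll go back 1 mm and lower the last 7 mm.

Call:
drive_tool([
  {"x": 0.1,"y": -0.05,"z": -0.03,"ax": 0,"ay": 0.03,"az": 0},
  {"x": 0.16,"y": -0.05,"z": -0.03,"ax": 0,"ay": 0.03,"az": 0},
  {"x": 0.22,"y": -0.05,"z": -0.03,"ax": 0,"ay": 0.03,"az": 0},
  {"x": 0.26,"y": -0.05,"z": -0.03,"ax": 0,"ay": 0.03,"az": 0},
  {"x": 0.26,"y": -0.05,"z": -0.03,"ax": 0,"ay": 0.03,"az": 0},
])

```text
time: 12.27
tool_pos: [0.5835, 0.1737, 0.0822]
tool_rot: [0.865, 0.031, 0.498, -0.052]
contact_force: [-1.1, -0.9, 0.7]
gripper_width: 0.49
```

```bash
python3 - <<'E'
from g import *
p,R,s=cur();print(p,s['contact_force'])
rel(deck(.0105,0,.0067),RP)
f=save('wrist','pics/w13.png')
f=save('side','pics/s13.png');cv2.imwrite('pics/s13c.png',cv2.resize(f['img'][140:220,200:280],(640,640)[:2],interpolation=cv2.INTER_CUBIC)[:600])
E
```

```text
[0.58346394 0.17373108 0.08218468] [-1.05105579 -0.94776609  0.71565584]
shift [ 0.038 -0.017 -0.024] turn [-0.027  0.017 -0.008] rows>= 0.0
```

View pics/w13.png

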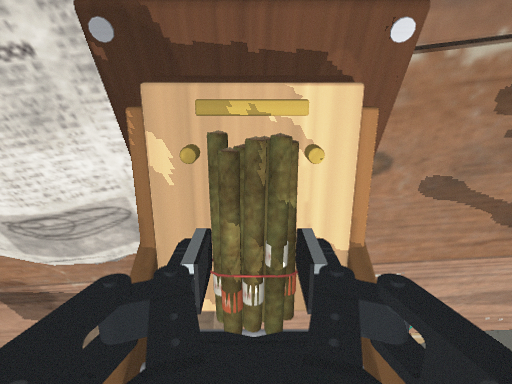

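View pics/s13c.png

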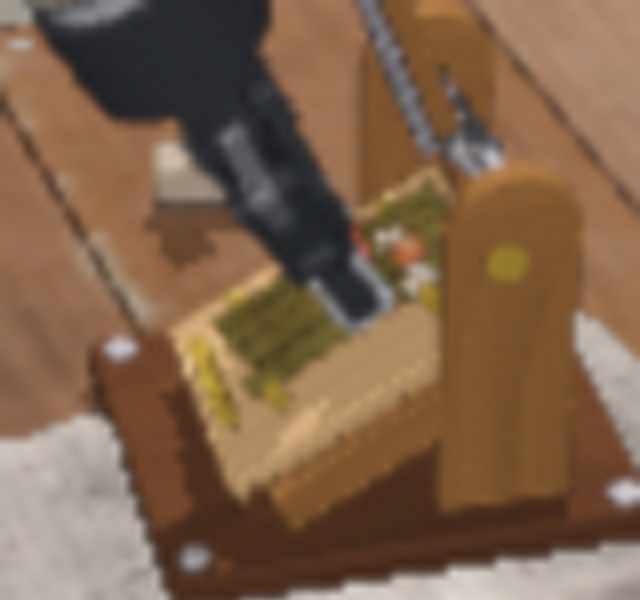

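```bash
python3 - <<'E'
from g import *
f=load('pics/w13.npz')
def ond(u,v,z):
    o,dd=ray(f,u,v);q=deck(0,0,z);t=((q-o)@DZ)/(dd@DZ);P=o+t*dd-D0;return np.round([P@DX,P@Y3,P@DZ],4)
print('ledge inner',ond(252,115,.010))
print('pins',ond(190,154,.012),ond(316,154,.012))
for u,v in((217,131),(230,148),(256,138),(283,135)): print('bundle low end',ond(u,v,.011))
for u,v in((232,333),(273,333)): print('up end',ond(u,v,.011))
E
```

```text
ledge inner [-0.0518  0.0005  0.01  ]
pins [-0.0348 -0.0275  0.012 ] [-0.0347  0.0292  0.012 ]
bundle low end [-0.0449 -0.0151  0.011 ]
bundle low end [-0.0373 -0.0095  0.011 ]
bundle low end [-0.0418  0.0022  0.011 ]
bundle low end [-0.0431  0.0143  0.011 ]
up end [ 0.0629 -0.0108  0.011 ]
up end [0.063  0.0114 0.011 ]
```

The deck model checks against the ledge (-51.8 mm, should be -51.5) and the pins (-34.8 mm, should be -34). The bundle's lower end is about 7 mm from the ledge, so its middle sits at +6 to +9 mm. I'll slide it about 4 mm down the slope while lowering the last bit.

Call:
drive_tool([
  {"x": 0,"y": 0,"z": -0.08,"ax": 0,"ay": 0,"az": 0},
  {"x": 0,"y": 0,"z": -0.17,"ax": 0,"ay": 0,"az": 0},
  {"x": 0.06,"y": 0,"z": -0.17,"ax": 0,"ay": 0,"az": 0},
  {"x": 0.12,"y": 0,"z": -0.17,"ax": 0,"ay": 0,"az": 0},
  {"x": 0.12,"y": 0,"z": -0.17,"ax": 0,"ay": 0,"az": 0},
])

```text
time: 12.78
tool_pos: [0.5806, 0.1743, 0.0794]
tool_rot: [0.864, 0.031, 0.499, -0.052]
contact_force: [-20.9, 0.4, 21.6]
gripper_width: 0.497
```

```bash
python3 - <<'E'
from g import *
p,R,s=cur();print(p,s['contact_force'])
rel(deck(.0105,0,.0067),RP)
E
```

```text
[0.58063503 0.17434083 0.07936553] [-20.94772221   0.3827599   21.57055816]
shift [-0.002 -0.027  0.132] turn [-0.028 -0.003  0.007] rows>= 0.1
```

Firm contact, about 29 N square to the deck, so the bundle is seated. I'll ease off slightly, then open.

Call:
drive_tool([
  {"x": -0.06,"y": 0,"z": 0,"ax": 0,"ay": 0,"az": 0},
  {"x": -0.1,"y": 0,"z": 0,"ax": 0,"ay": 0,"az": 0},
  {"x": -0.1,"y": 0,"z": 0,"ax": 0,"ay": 0,"az": 0},
])

```text
time: 13.03
tool_pos: [0.58, 0.1744, 0.0799]
tool_rot: [0.865, 0.031, 0.498, -0.051]
contact_force: [-1.6, -0.3, 3.2]
gripper_width: 0.494
```

Call:
drive_tool([
  {"x": 0,"y": 0,"z": 0,"ax": 0,"ay": 0,"az": 0},
  {"x": 0,"y": 0,"z": 0,"ax": 0,"ay": 0,"az": 0},
  {"x": 0,"y": 0,"z": 0,"ax": 0,"ay": 0,"az": 0},
  {"x": 0,"y": 0,"z": 0,"ax": 0,"ay": 0,"az": 0},
], hand=0.68)

```text
time: 13.37
tool_pos: [0.5798, 0.174, 0.079]
tool_rot: [0.865, 0.031, 0.499, -0.052]
contact_force: [-0.0, 0.9, 0.4]
gripper_width: 0.683
```

```bash
python3 - <<'E'
from g import *
p,R,s=cur();print(p,s['contact_force'],s['gripper_width'])
f=save('wrist','pics/w14.png')
E
```

```text
[0.57983278 0.17398828 0.07900818] [-0.02867419  0.89809211  0.44605145] 0.6828272868340162
```

View pics/w14.png

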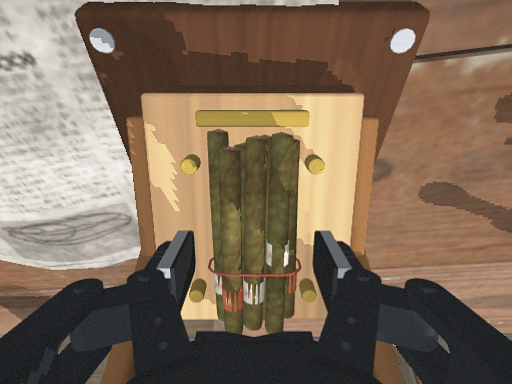

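Released: the bundle (columns 208 to 298) lies between all four pins, at (190,165), (316,165), (199,290) and (308,290). Retreating square to the deck, then checking.

Call:
drive_tool([
  {"x": -0.5,"y": 0,"z": 0,"ax": 0,"ay": 0,"az": 0},
  {"x": -1.3,"y": 0,"z": 0,"ax": 0,"ay": 0,"az": 0},
  {"x": -2.4,"y": 0,"z": 0,"ax": 0,"ay": 0,"az": 0},
  {"x": -3.6,"y": 0,"z": 0,"ax": 0,"ay": 0,"az": 0},
  {"x": -4.6,"y": 0,"z": 0,"ax": 0,"ay": 0,"az": 0},
])

```text
time: 13.83
tool_pos: [0.5221, 0.1809, 0.1803]
tool_rot: [0.865, 0.031, 0.498, -0.052]
contact_force: [0.3, 0.2, 0.9]
gripper_width: 0.683
```

```bash
python3 - <<'E'
from g import *
f=save('wrist','pics/w15.png')
E
```

```text
(no output)
```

View pics/w15.png

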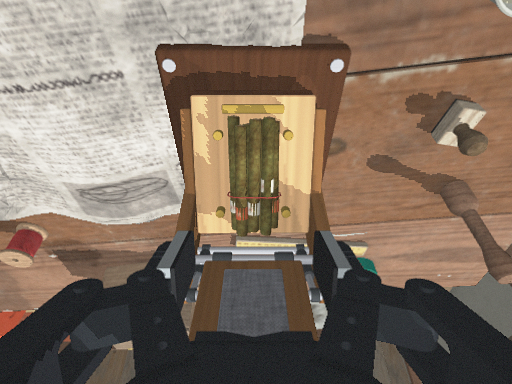

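```bash
python3 - <<'E'
from g import *
f=load('pics/w15.npz')
cv2.imwrite('pics/w15c.png',cv2.resize(f['img'][90:250,180:330],(560,597),interpolation=cv2.INTER_CUBIC))
def ond(u,v,z):
    o,dd=ray(f,u,v);q=deck(0,0,z);t=((q-o)@DZ)/(dd@DZ);P=o+t*dd-D0;return np.round([P@DX,P@Y3],4)
print('pins',ond(217,135,.012),ond(288,135,.012),ond(221,212,.012),ond(286,212,.012),'ledge',ond(253,113,.01))
for u,v in((234,117),(252,119),(271,118)): print('low end top',ond(u,v,.016))
for u,v in((240,236),(265,236)): print('up end',ond(u,v,.012))
print('sides',ond(229,165,.0095),ond(279,165,.0095))
E
```

```text
pins [-0.0345 -0.0286] [-0.0343  0.0291] [ 0.0322 -0.0275] [0.0324 0.0293] ledge [-0.0517  0.0007]
low end top [-0.049  -0.0142]
low end top [-0.0474 -0.0001]
low end top [-0.0481  0.0149]
up end [ 0.0551 -0.0112]
up end [0.0551 0.0111]
sides [-0.0091 -0.0196] [-0.009   0.0225]
```

View pics/w15c.png

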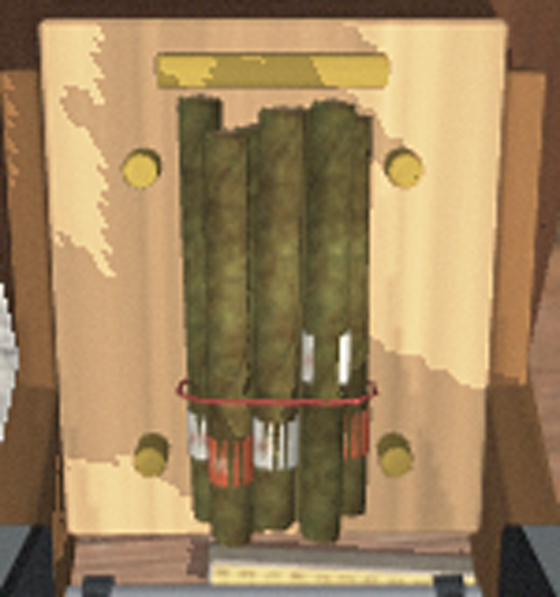

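Bundle well placed: ends at -48.5 and +55 mm (middle about +3 mm), sides at -19.6 and +22.5 mm (middle about +1 mm), parallel to the slope. Now back and up, then turn for the grip.

Call:
drive_tool([
  {"x": -1.2,"y": 0,"z": 0,"ax": 0,"ay": 0,"az": 0},
  {"x": -2.6,"y": 0,"z": 0,"ax": 0,"ay": 0,"az": 0},
  {"x": -4,"y": 0,"z": 0,"ax": 1.3,"ay": 0,"az": 0},
  {"x": -5.4,"y": 0,"z": 0,"ax": 2.6,"ay": 0,"az": 0},
  {"x": -6.4,"y": 0,"z": 0,"ax": 3.9,"ay": 0,"az": 0},
], hand=0.5)

```text
time: 14.3
tool_pos: [0.4425, 0.1905, 0.3209]
tool_rot: [0.847, 0.18, 0.481, -0.136]
contact_force: [1.4, 0.8, 0.4]
gripper_width: 0.501
```

```bash
python3 - <<'E'
from g import *
p,R,s=cur();print(p,s['joint_pos'].round(2))
rel(grip(1.825)-d*.10,RG)
E
```

```text
[0.44250889 0.19049854 0.32085318] [ 0.39 -0.65  2.09 -0.26  1.24 -0.68]
shift [-0.402  1.456  4.041] turn [13.962  1.23  -1.813] rows>= 9.9
```

Call:
drive_tool([
  {"x": -0.4,"y": 0,"z": 0,"ax": 1.4,"ay": 0.1,"az": -0.2},
  {"x": -0.8,"y": 0,"z": 0,"ax": 2.7,"ay": 0.2,"az": -0.4},
  {"x": -1,"y": 0.1,"z": 0.3,"ax": 4.1,"ay": 0.4,"az": -0.5},
  {"x": -1,"y": 0.2,"z": 0.6,"ax": 5.4,"ay": 0.5,"az": -0.7},
  {"x": -1,"y": 0.3,"z": 0.9,"ax": 6.8,"ay": 0.6,"az": -0.9},
])

```text
time: 14.72
tool_pos: [0.4512, 0.1889, 0.3517]
tool_rot: [0.739, 0.404, 0.449, -0.299]
contact_force: [-0.0, 0.7, 0.3]
gripper_width: 0.499
```

```bash
python3 - <<'E'
from g import *
p,R,s=cur();print(p)
rel(grip(1.825)-d*.10,RG)
E
```

```text
[0.45123513 0.18894809 0.35170659]
shift [0.178 2.757 1.986] turn [ 7.167  0.65  -0.877] rows>= 5.1
```

Call:
drive_tool([
  {"x": -0.3,"y": 0.4,"z": 0.3,"ax": 1.4,"ay": 0.1,"az": -0.2},
  {"x": -0.3,"y": 0.9,"z": 0.7,"ax": 2.8,"ay": 0.2,"az": -0.4},
  {"x": -0.2,"y": 1.5,"z": 1.1,"ax": 4.2,"ay": 0.4,"az": -0.5},
  {"x": 0,"y": 2.1,"z": 1.5,"ax": 5.6,"ay": 0.5,"az": -0.7},
  {"x": 0.18,"y": 2.7,"z": 1.95,"ax": 7,"ay": 0.65,"az": -0.87},
], hand=0.4)

```text
time: 15.13
tool_pos: [0.5288, 0.1801, 0.3821]
tool_rot: [0.558, 0.598, 0.374, -0.437]
contact_force: [0.4, 0.5, 0.8]
gripper_width: 0.399
```

Call:
drive_tool([
  {"x": 0,"y": 0,"z": 0,"ax": 0,"ay": 0,"az": 0},
  {"x": 0,"y": 0,"z": 0,"ax": 0,"ay": 0,"az": 0},
])

```text
time: 15.3
tool_pos: [0.5284, 0.1796, 0.3815]
tool_rot: [0.56, 0.596, 0.375, -0.437]
contact_force: [-0.4, 0.1, 0.4]
gripper_width: 0.398
```

```bash
python3 - <<'E'
from g import *
p,R,s=cur();print(p)
rel(grip(1.825)-d*.10,RG)
f=save('wrist','pics/w16.png')
print([np.round(proj(f,grip(1.825)+Y3*y),1) for y in(.03,-.03)])
E
```

```text
[0.52841634 0.17961223 0.38150892]
shift [-0.067  0.07  -0.009] turn [0.235 0.029 0.017] rows>= 0.2
[array([256.5, 152.1]), array([254.8, 223.2])]
```

View pics/w16.png

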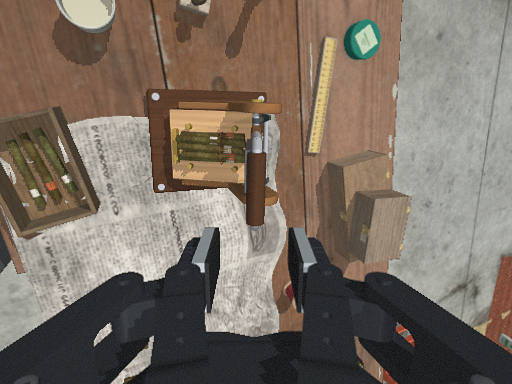

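The grip is at column 256, rows 152 to 224, matching the model for the open stop (256, 152 to 223). The bundle is in place on the deck. Descending over the grip.

Call:
drive_tool([
  {"x": 1.2,"y": 0.07,"z": 0,"ax": 0.23,"ay": 0,"az": 0},
  {"x": 2.4,"y": 0.07,"z": 0,"ax": 0.23,"ay": 0,"az": 0},
  {"x": 3.4,"y": 0.07,"z": 0,"ax": 0.23,"ay": 0,"az": 0},
  {"x": 4.2,"y": 0.07,"z": 0,"ax": 0.23,"ay": 0,"az": 0},
  {"x": 4.4,"y": 0.07,"z": 0,"ax": 0.23,"ay": 0,"az": 0},
])

```text
time: 15.77
tool_pos: [0.5645, 0.1751, 0.2739]
tool_rot: [0.554, 0.599, 0.372, -0.442]
contact_force: [-0.6, 0.8, -1.5]
gripper_width: 0.399
```

```bash
python3 - <<'E'
from g import *
angnow();rel(grip(1.825)+d*.013,RG)
f=save('wrist','pics/w17.png')
E
```

```text
angle 1.799 radius 0.1679 y -0.0004 F [-0.6  0.8 -1.5] t 15.7667 w 0.399
shift [-0.089  0.175 -0.017] turn [0.029 0.044 0.084] rows>= 0.1
```

View pics/w17.png

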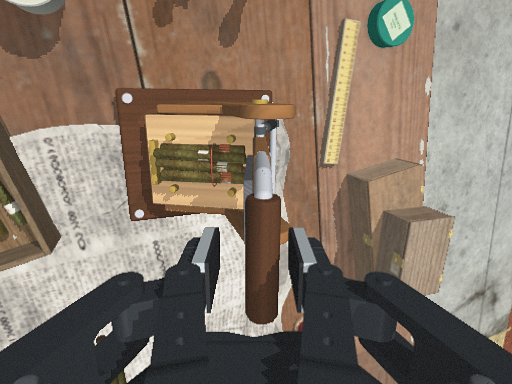

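The grip (columns 246 to 280) sits about 4 mm off the pad centre, so I'll shift over and close on it.

Call:
drive_tool([
  {"x": -0.06,"y": 0.15,"z": 0,"ax": 0,"ay": 0,"az": 0},
  {"x": -0.06,"y": 0.15,"z": 0,"ax": 0,"ay": 0,"az": 0},
])

```text
time: 15.98
tool_pos: [0.5704, 0.1754, 0.2849]
tool_rot: [0.555, 0.603, 0.37, -0.438]
contact_force: [-0.3, -0.5, -0.1]
gripper_width: 0.4
```

Call:
drive_tool([
  {"x": 0,"y": 0,"z": 0,"ax": 0,"ay": 0,"az": 0},
  {"x": 0,"y": 0,"z": 0,"ax": 0,"ay": 0,"az": 0},
  {"x": 0,"y": 0,"z": 0,"ax": 0,"ay": 0,"az": 0},
  {"x": 0,"y": 0,"z": 0,"ax": 0,"ay": 0,"az": 0},
  {"x": 0,"y": 0,"z": 0,"ax": 0,"ay": 0,"az": 0},
], hand=0)

```text
time: 16.4
tool_pos: [0.5663, 0.1759, 0.2819]
tool_rot: [0.553, 0.6, 0.373, -0.442]
contact_force: [-14.3, 1.3, 1.7]
gripper_width: 0.159
```

```bash
python3 - <<'E'
from g import *
angnow();arc([1.75,1.7,1.65,1.6,1.55,1.5],1.8)
E
```

```text
angle 1.825 radius 0.1747 y 0.0006 F [-14.3   1.3   1.7] t 16.4 w 0.159
1.75 [ 0.02 -0.34 -0.  ]
1.7 [ 0.06 -0.68 -0.  ]
1.65 [ 0.11 -1.01 -0.  ]
1.6 [ 0.18 -1.35 -0.  ]
1.55 [ 0.27 -1.67 -0.  ]
1.5 [ 0.37 -2.   -0.  ]
```

Call:
drive_tool([
  {"x": 0,"y": -0.4,"z": 0,"ax": 0,"ay": 0,"az": 0},
  {"x": 0.02,"y": -0.8,"z": 0,"ax": 0,"ay": 0,"az": 0},
  {"x": 0.08,"y": -1.15,"z": 0,"ax": 0,"ay": 0,"az": 0},
  {"x": 0.15,"y": -1.5,"z": 0,"ax": 0,"ay": 0,"az": 0},
  {"x": 0.15,"y": -1.5,"z": 0,"ax": 0,"ay": 0,"az": 0},
])

```text
time: 16.82
tool_pos: [0.5347, 0.1797, 0.2665]
tool_rot: [0.554, 0.602, 0.371, -0.439]
contact_force: [-1.6, 2.3, 2.9]
gripper_width: 0.158
```

```bash
python3 - <<'E'
from g import *
angnow(.008)
E
```

```text
angle 1.616 radius 0.1698 y 0.0006 F [-1.6  2.3  2.9] t 16.8167 w 0.158
```

```bash
python3 - <<'E'
from g import *
arc([1.53,1.45,1.37,1.28,1.2],1.616)
E
```

```text
1.53 [ 0.15 -0.57 -0.  ]
1.45 [ 0.32 -1.08 -0.  ]
1.37 [ 0.54 -1.58 -0.  ]
1.28 [ 0.84 -2.11 -0.  ]
1.2 [ 1.14 -2.57 -0.  ]
```

Call:
drive_tool([
  {"x": 0.15,"y": -0.57,"z": 0,"ax": 0,"ay": 0,"az": 0},
  {"x": 0.32,"y": -1.08,"z": 0,"ax": 0,"ay": 0,"az": 0},
  {"x": 0.54,"y": -1.58,"z": 0,"ax": 0,"ay": 0,"az": 0},
  {"x": 0.84,"y": -2.11,"z": 0,"ax": 0,"ay": 0,"az": 0},
  {"x": 1.14,"y": -2.57,"z": 0,"ax": 0,"ay": 0,"az": 0},
])

```text
time: 17.23
tool_pos: [0.4842, 0.1858, 0.2177]
tool_rot: [0.554, 0.602, 0.371, -0.44]
contact_force: [-5.7, 3.3, 1.7]
gripper_width: 0.158
```

```bash
python3 - <<'E'
from g import *
angnow(.008);arc([1.12,1.04,.96,.88,.8],1.2)
E
```

```text
angle 1.198 radius 0.17 y 0.0007 F [-5.7  3.3  1.7] t 17.2333 w 0.158
1.12 [ 0.34 -0.43  0.  ]
1.04 [ 0.71 -0.83  0.  ]
0.96 [ 1.11 -1.19  0.  ]
0.88 [ 1.53 -1.53  0.  ]
0.8 [ 1.99 -1.83  0.  ]
```

Call:
drive_tool([
  {"x": 0.34,"y": -0.43,"z": 0,"ax": 0,"ay": 0,"az": 0},
  {"x": 0.71,"y": -0.83,"z": 0,"ax": 0,"ay": 0,"az": 0},
  {"x": 1.11,"y": -1.19,"z": 0,"ax": 0,"ay": 0,"az": 0},
  {"x": 1.53,"y": -1.53,"z": 0,"ax": 0,"ay": 0,"az": 0},
  {"x": 1.99,"y": -1.83,"z": 0,"ax": 0,"ay": 0,"az": 0},
])

```text
time: 17.65
tool_pos: [0.4578, 0.189, 0.153]
tool_rot: [0.553, 0.602, 0.372, -0.44]
contact_force: [-2.2, 5.6, -1.6]
gripper_width: 0.167
```

```bash
python3 - <<'E'
from g import *
angnow(.008);arc([.72,.64,.56,.48,.4],.8)
E
```

```text
angle 0.784 radius 0.1702 y 0.0007 F [-2.2  5.6 -1.6] t 17.65 w 0.167
0.72 [ 0.48 -0.26  0.  ]
0.64 [ 0.97 -0.48  0.  ]
0.56 [ 1.49 -0.67  0.  ]
0.48 [ 2.01 -0.81  0.  ]
0.4 [ 2.55 -0.9   0.  ]
```

The opening rose a little (0.158 to 0.167), so I'll check the hold before going on.

```bash
python3 - <<'E'
from g import *
f=save('wrist','pics/w18.png')
f=save('side','pics/s18.png');cv2.imwrite('pics/s18c.png',cv2.resize(f['img'][100:220,180:300],(600,600),interpolation=cv2.INTER_CUBIC))
E
```

```text
(no output)
```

View pics/w18.png

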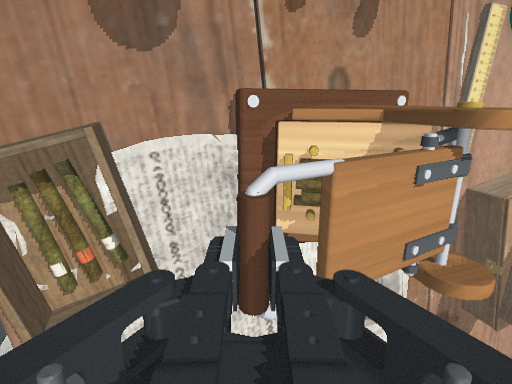

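View pics/s18c.png

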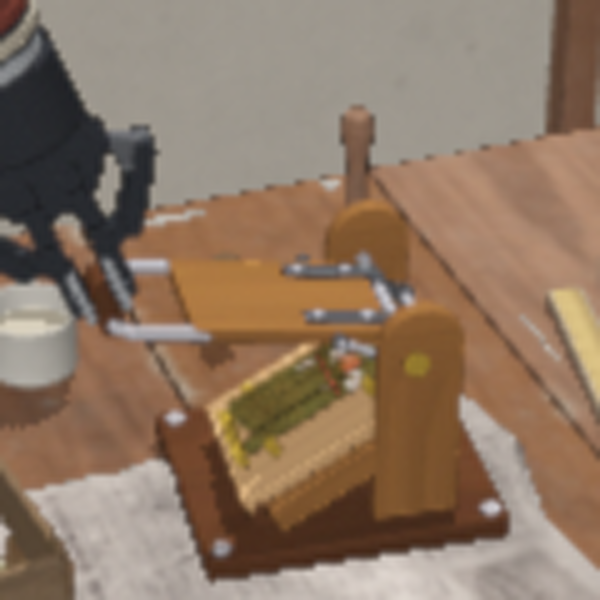

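The grip is held squarely (wrist columns 239 to 271), the flap is about level and the bundle is undisturbed. Continuing, slower.

Call:
drive_tool([
  {"x": 0.44,"y": -0.24,"z": 0,"ax": 0,"ay": 0,"az": 0},
  {"x": 0.9,"y": -0.45,"z": 0,"ax": 0,"ay": 0,"az": 0},
  {"x": 1.42,"y": -0.65,"z": 0,"ax": 0,"ay": 0,"az": 0},
  {"x": 1.94,"y": -0.78,"z": 0,"ax": 0,"ay": 0,"az": 0},
  {"x": 2.46,"y": -0.88,"z": 0,"ax": 0,"ay": 0,"az": 0},
])

```text
time: 18.17
tool_pos: [0.4585, 0.1889, 0.0874]
tool_rot: [0.553, 0.602, 0.372, -0.44]
contact_force: [-0.5, 7.2, -2.8]
gripper_width: 0.159
```

```bash
python3 - <<'E'
from g import *
angnow(.008);arc([.36,.32,.28,.24,.2],.4)
E
```

```text
angle 0.396 radius 0.1704 y 0.0006 F [-0.5  7.2 -2.8] t 18.1667 w 0.159
0.36 [ 0.27 -0.03  0.  ]
0.32 [ 0.54 -0.06  0.  ]
0.28 [ 0.81 -0.07  0.  ]
0.24 [ 1.08 -0.07  0.  ]
0.2 [ 1.36 -0.06  0.  ]
```

Call:
drive_tool([
  {"x": 0.27,"y": -0.03,"z": 0,"ax": 0,"ay": 0,"az": 0},
  {"x": 0.54,"y": -0.06,"z": 0,"ax": 0,"ay": 0,"az": 0},
  {"x": 0.81,"y": -0.07,"z": 0,"ax": 0,"ay": 0,"az": 0},
  {"x": 1.08,"y": -0.07,"z": 0,"ax": 0,"ay": 0,"az": 0},
  {"x": 1.36,"y": -0.06,"z": 0,"ax": 0,"ay": 0,"az": 0},
])

```text
time: 18.58
tool_pos: [0.4687, 0.1876, 0.0551]
tool_rot: [0.553, 0.602, 0.372, -0.44]
contact_force: [-1.2, 8.1, -4.1]
gripper_width: 0.16
```

```bash
python3 - <<'E'
from g import *
angnow(.008);arc([.17,.15,.13,.11,.09,.08],.2)
E
```

```text
angle 0.197 radius 0.1703 y 0.0006 F [-1.2  8.1 -4.1] t 18.5833 w 0.16
0.17 [0.2  0.01 0.  ]
0.15 [0.34 0.03 0.  ]
0.13 [0.47 0.04 0.  ]
0.11 [0.61 0.06 0.  ]
0.09 [0.74 0.08 0.  ]
0.08 [0.81 0.1  0.  ]
```

Call:
drive_tool([
  {"x": 0.2,"y": 0.01,"z": 0,"ax": 0,"ay": 0,"az": 0},
  {"x": 0.35,"y": 0.03,"z": 0,"ax": 0,"ay": 0,"az": 0},
  {"x": 0.5,"y": 0.05,"z": 0,"ax": 0,"ay": 0,"az": 0},
  {"x": 0.64,"y": 0.07,"z": 0,"ax": 0,"ay": 0,"az": 0},
  {"x": 0.76,"y": 0.09,"z": 0,"ax": 0,"ay": 0,"az": 0},
])

```text
time: 19.0
tool_pos: [0.4771, 0.1865, 0.0381]
tool_rot: [0.553, 0.602, 0.372, -0.44]
contact_force: [-3.9, 8.5, -1.3]
gripper_width: 0.16
```

```bash
python3 - <<'E'
from g import *
angnow(.008)
E
```

```text
angle 0.085 radius 0.1703 y 0.0005 F [-3.9  8.5 -1.3] t 19.0 w 0.16
```

Call:
drive_tool([
  {"x": 0.06,"y": 0.01,"z": 0,"ax": 0,"ay": 0,"az": 0},
  {"x": 0.12,"y": 0.02,"z": 0,"ax": 0,"ay": 0,"az": 0},
  {"x": 0.12,"y": 0.02,"z": 0,"ax": 0,"ay": 0,"az": 0},
])

```text
time: 19.25
tool_pos: [0.4775, 0.1865, 0.0372]
tool_rot: [0.552, 0.601, 0.372, -0.442]
contact_force: [-21.9, 7.5, 18.7]
gripper_width: 0.163
```

```bash
python3 - <<'E'
from g import *
angnow(.008)
f=save('side','pics/s19.png');cv2.imwrite('pics/s19c.png',cv2.resize(f['img'][100:220,180:300],(600,600),interpolation=cv2.INTER_CUBIC))
E
```

```text
angle 0.08 radius 0.1703 y 0.0006 F [-21.9   7.5  18.7] t 19.25 w 0.163
```

View pics/s19c.png

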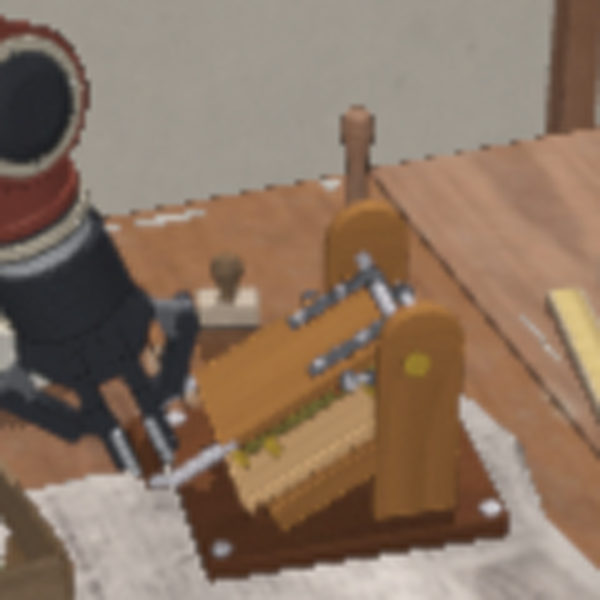

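The flap rests on the bundle at 0.080 rad, with the contact force rising. I'll ease off the pressure and let go.

Call:
drive_tool([
  {"x": -0.05,"y": -0.02,"z": 0,"ax": 0,"ay": 0,"az": 0},
  {"x": -0.1,"y": -0.03,"z": 0,"ax": 0,"ay": 0,"az": 0},
  {"x": -0.1,"y": -0.03,"z": 0,"ax": 0,"ay": 0,"az": 0},
])

```text
time: 19.55
tool_pos: [0.477, 0.1866, 0.0383]
tool_rot: [0.553, 0.602, 0.371, -0.44]
contact_force: [-3.4, 8.0, -3.7]
gripper_width: 0.159
```

Call:
drive_tool([
  {"x": 0,"y": 0,"z": 0,"ax": 0,"ay": 0,"az": 0},
  {"x": 0,"y": 0,"z": 0,"ax": 0,"ay": 0,"az": 0},
  {"x": 0,"y": 0,"z": 0,"ax": 0,"ay": 0,"az": 0},
  {"x": 0,"y": 0,"z": 0,"ax": 0,"ay": 0,"az": 0},
], hand=0.34)

```text
time: 19.88
tool_pos: [0.4791, 0.1853, 0.0395]
tool_rot: [0.555, 0.602, 0.37, -0.44]
contact_force: [0.4, -0.3, 0.4]
gripper_width: 0.337
```

```bash
python3 - <<'E'
from g import *
angnow(.008)
f=save('wrist','pics/w20.png')
E
```

```text
angle 0.087 radius 0.1678 y -0.0004 F [ 0.4 -0.3  0.4] t 19.8833 w 0.337
```

View pics/w20.png

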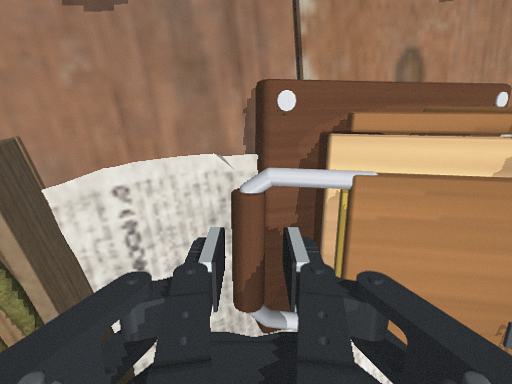

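The pads (220 and 290) are clear of the grip (columns 233 to 266) on both sides. Retreating along the tool axis.

Call:
drive_tool([
  {"x": -0.4,"y": -0.1,"z": 0,"ax": 0,"ay": 0,"az": 0},
  {"x": -1,"y": -0.1,"z": 0,"ax": 0,"ay": 0,"az": 0},
  {"x": -2.2,"y": -0.1,"z": 0,"ax": 0,"ay": 0,"az": 0},
  {"x": -3.6,"y": -0.2,"z": 0,"ax": 0,"ay": 0,"az": 0},
  {"x": -5,"y": -0.2,"z": 0,"ax": 0,"ay": 0,"az": 0},
])

```text
time: 20.35
tool_pos: [0.4305, 0.1908, 0.1553]
tool_rot: [0.554, 0.601, 0.37, -0.441]
contact_force: [1.7, 0.5, -0.0]
gripper_width: 0.342
```

Call:
drive_tool([
  {"x": -0.6,"y": 0,"z": 0,"ax": 0,"ay": 0,"az": 0},
  {"x": -1,"y": 0,"z": 0,"ax": 0,"ay": 0,"az": 0},
  {"x": -1,"y": 0,"z": 0,"ax": 0,"ay": 0,"az": 0},
  {"x": -1,"y": 0,"z": 0,"ax": 0,"ay": 0,"az": 0},
])

```text
time: 20.68
tool_pos: [0.4232, 0.1922, 0.178]
tool_rot: [0.554, 0.602, 0.37, -0.44]
contact_force: [-0.4, -0.4, -0.3]
gripper_width: 0.342
```

```bash
python3 - <<'E'
from g import *
angnow(.008)
f=save('wrist','pics/w21.png')
print('grip model .08',[np.round(proj(f,grip(.08)+Y3*y),1) for y in(.03,-.03)],' .0',[np.round(proj(f,grip(0)+Y3*y),1) for y in(.03,-.03)])
f=save('side','pics/s21.png');cv2.imwrite('pics/s21c.png',cv2.resize(f['img'][120:220,190:290],(600,600),interpolation=cv2.INTER_CUBIC))
f=save('top','pics/t21.png')
E
```

```text
angle 0.872 radius 0.2096 y -0.0002 F [-0.4 -0.4 -0.3] t 20.6833 w 0.342
grip model .08 [array([257.3, 144. ]), array([257.1, 205.6])]  .0 [array([260.1, 142.1]), array([259.8, 201.2])]
```

View pics/w21.png

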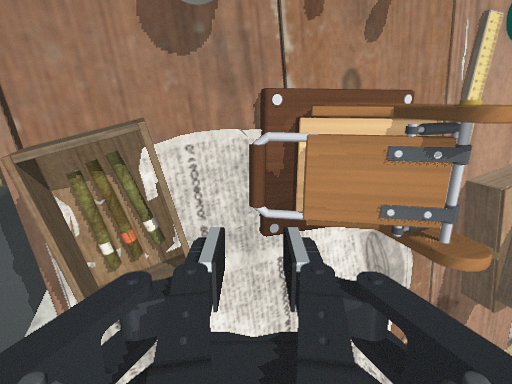

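View pics/s21c.png

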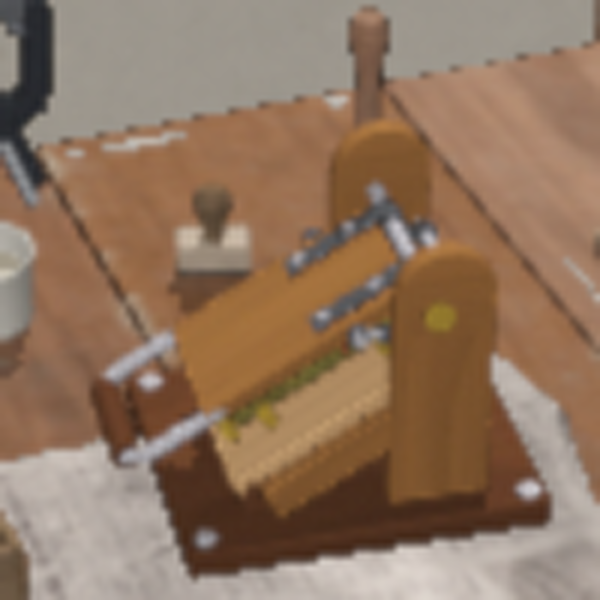

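View pics/t21.png

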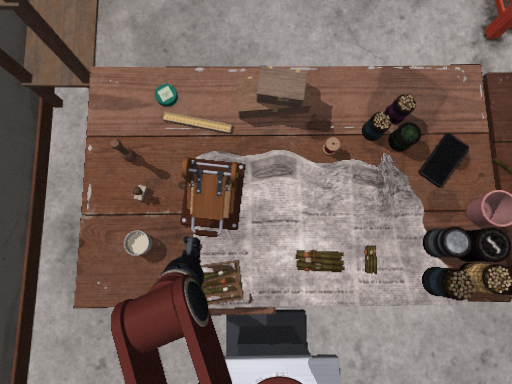

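The flap lies parallel to the deck on the bundle, and the gripper touches nothing. In the top view the pot (137,243), stamp (140,192) and spool (332,146) are where they started. Handing in.

```bash
python3 - <<'E'
from h import *
print(workorder.job_done())
E
```

```text
the job is handed in; nothing more can be done
None
```

I opened the flap by its grip until it stayed up, and laid the middle-sized bundle on the deck between the four pins. I then eased the flap down onto it and let go. The job went in at about 21 s of the 72 s allowed; handing in gives no verdict, so these are my own checks:

- **Bundle:** before closing, its middle was about 3 mm up the slope and 1 mm to the left, parallel to the slope, with its lower end about 3 mm from the ledge. With the flap down, only its side edge shows in the side view, still inside the pins.
- **Flap:** while held, it came to rest on the bundle at 0.080 rad. I kept hold of it all the way down and took the last 0.35 rad at about 0.5 rad/s or slower, well under the 2.5 limit. After I let go, the side view shows it flat on the bundle.
- **Bystanders and arm:** the glue pot, spool and stamp are at the same top-view pixels as at the start. The gripper is clear, with under 1 N on the tool.

Three things were off or only roughly agreed:

- One move call was refused because rows lacked some keys. The arm did not move.
- I pressed the bundle onto the deck with about 29 N for a moment before easing off.
- Bundle lengths from single pictures ran 3 to 5 mm over the true 100 mm, and one worse reading was 7 mm over. In the last wrist view the grip sat a few pixels left of the model. I put that down to calibration and where I picked the edges.

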